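# Close the stone-polishing barrel

### The job

Close the polishing barrel: turn its lid clockwise by the handle until the slotted lugs stop against the studs under the four wing knobs, then tighten the knobs crosswise and a little at a time, so that the lid goes down level, until it lies fully home all round and every knob is firm by feel, without overtightening any. Leave the other things on the bench where they are.

Things in the scene. Friction and masses are not known exactly. Their poses are not given: they have to be found in the camera images.
- barrel: Stone-polishing barrel, fixed: black rubber drum 128 mm across, upright in a plywood block (150 x 150 mm) on the bench, with a dark steel flange ring 184 mm across, its top 110 mm above the origin. Origin: centre of the block's underside on the bench, z up. Four 8 mm studs stand on the flange, 75 mm from the axis. A black sponge gasket ring stands 4 mm above the flange.
- stud0 (a point): Axis of stud 0 at the height of the flange's top; 45 degrees counter-clockwise from the barrel's x axis, seen from above (far left as the robot sees it at yaw 0).
- stud1 (a point): Axis of stud 1 at the height of the flange's top; 135 degrees counter-clockwise from the barrel's x axis, seen from above (near left as the robot sees it at yaw 0).
- stud2 (a point): Axis of stud 2 at the height of the flange's top; 225 degrees counter-clockwise from the barrel's x axis, seen from above (near right as the robot sees it at yaw 0).
- stud3 (a point): Axis of stud 3 at the height of the flange's top; 315 degrees counter-clockwise from the barrel's x axis, seen from above (far right as the robot sees it at yaw 0).
- cover: The lid: loose steel disc 138 mm across, 4 mm thick, about 0.55 kg, on the gasket, with four lugs, each slotted from its clockwise side. Origin: centre of its underside, x along the handle. Starts 0.45 to 0.65 rad counter-clockwise (from above) of closed; closed, its x axis is the barrel's. Underside 113.5 mm above the bench on the gasket, 110 mm fully home, flat on the flange.
- handle (a point): Middle of the lid's black handle bar, 29 mm above the lid's underside. The bar lies along the lid's x, 74 mm long, 12 mm thick, 14 mm tall, 18 mm clear of the lid, on two posts. Turning the lid on the gasket takes about 0.2 N m until the slots' ends stop hard on the studs; the sponge needs about 45 N in all to be pressed flat.
- lug0 (a point): Point of the lid's underside where stud 0 stands when lug 0's slot is fully run on; 75 mm from the lid's centre at 45 degrees of the lid's frame.
- lug1 (a point): Point of the lid's underside where stud 1 stands when lug 1's slot is fully run on; 75 mm from the lid's centre at 135 degrees of the lid's frame.
- lug2 (a point): Point of the lid's underside where stud 2 stands when lug 2's slot is fully run on; 75 mm from the lid's centre at 225 degrees of the lid's frame.
- lug3 (a point): Point of the lid's underside where stud 3 stands when lug 3's slot is fully run on; 75 mm from the lid's centre at 315 degrees of the lid's frame.
- knob0: Black wing knob on stud 0; all four alike, opposite pairs 0-2 and 1-3. Origin: centre of its underside on the stud's axis, z up, x along the wing. Collar 27 mm across up to 7.5 mm above the origin; wing 40 mm long, 12 mm thick, from 11 to 36 mm: pinch it across its thickness, fingertips above the collar. Clockwise from above tightens and lowers it: steep quick thread, 30 mm per full turn (4.8 mm per rad).
- knob1: Wing knob on stud 1, like knob0. All start 120 mm above the bench, but a worn grey washer under each collar sticks out 0 to 1.8 mm, each differently, so the clearance (0.5 to 2.5 mm) and the point where a knob gets firm (1.3 to 1.75 rad) must be felt. They stay where they are left. One knob run fully down alone tips the lid by 1.6 degrees or more, too much (limit 1.5); half way, 0.64 rad, is safe.
- knob2: Wing knob on stud 2, like knob0. Turning it free takes 0.4 N m of dry friction; 0.1 to 0.3 is still felt when the hand stops; pressing the sponge adds under 0.1. Once the lid is on the flange, resistance, also held still, climbs by some 0.8 N m per rad. Firm: 0.25 to 0.3 N m more than free (some 60 N on the lid; 35 N are needed at the end); 0.45 more is overtightened (110 N). The wing's heading tells nothing.
- knob3: Wing knob on stud 3, like knob0. Tightening the knob across can take up to a third off the load of the first of a pair.
- wood_slice: Bystander: round slice of wood, 80 mm across, 16 mm high. Origin: centre of its underside.
- spare_gasket: Bystander: black rubber ring, 68 mm across, 8 mm high. Origin: centre of its underside.
- pebble_dish: Bystander: small glass bowl, 90 mm across, 35 mm high. Origin: centre of its underside.
- glue: Bystander: white glue bottle, 36 mm across, 110 mm high. Origin: centre of its underside.
- small_driver: Bystander: screwdriver 150 mm long lying on the bench. Origin: on its underside, x from handle to tip.
- crystal: Bystander: pointed clear crystal, 48 mm across, 56 mm high. Origin: centre of its underside.
- grit_jar: Bystander: clear jar with steel lid, 56 mm across, 75 mm high. Origin: centre of its underside.
There are look-alikes about, which are no part of the job. Several things have the shape of the cover; the one meant has the colours described above.

How it is judged:
By the outcome, as a careful person would: the job done as asked, in the order asked, and still so for the second after the job is handed in, with the robot touching nothing.
It also fails if it takes over 72 s, if anything falls off the work surface, if the arm or the gripper's body presses on something with over 40 N, if the wrist force passes 120 N, or if a joint passes its speed limit or range.

### The arm

A 6-joint arm with a two-finger parallel gripper is mounted at the origin on the work surface. World frame = base frame: x ahead of the robot, y to its left, z up, the work surface at z = 0. Lengths are in mm, angles in rad, forces in N, time in s.
With the tool pointing down it reaches from about 425 to 950 mm from the base axis. Payload 14.7 kg.
Tool frame: the origin (TCP) lies midway between the tips of the shut fingers; the grasp point (between the pads) lies 19 mm behind it; z points along the fingers, y is the line along which they close (so a half turn about z gives the same grasp; the last joint's range is limited). The gripper opens to 85 mm and grips with 20 to 120 N. Pads are 22 mm wide; open, the fingers measure 114 mm over their backs; the gripper's body (76 mm by 85 mm) begins 54 mm behind the grasp point. The pads swing forward as they close: fully open they stand 13 mm farther back than shut.
Start: joints at [1.192, 0.48, 1.596, -0, 1.065, -0.047], TCP at [211.71, 614.549, 209.197] pointing down, gripper open.
Joint ranges: [-2.75, 2.75], [-0.82, 2.05], [0.23, 2.67], [-1.56, 4.7], [0.09, 2.69], [-2.92, 2.92]. Speed limits (rad/s): [1.89, 1.89, 2.39, 3.01, 3.01, 3.01].

### API

Orientations are given as a rotation vector (axis times angle).
In Python, from plant import manip, imaging gives the robot as it stands.
- The arm moves only by the tool apply_moves, never from a script. Its argument "targets" is text: rows parted by semicolons, each of 6 numbers parted by spaces: the shift along the world's x, y, z each as a share of 0.02 m, from -1 to 1, then the turn, a rotation vector about the world's x, y, z each as a share of 6 degrees, from -1 to 1. In form: x y z rx ry rz; .... A call has 1 to 5 rows; each row shifts and turns the commanded pose from where the row before left it; what a row does not reach is not made up. A row lasts 1/12 s, in which the tool goes at most 41.7 mm and 7.16 degrees, less where a joint would pass 70% of its speed; a pose out of reach is approached as far as the arm can. A call with a number of a shift or a turn outside -1 to 1 is refused whole. A call with a gripper value outside its range is refused whole. "claw" is the closure, from 0 (fully open) to 1 (shut), set as the call begins (left out, the last holds). The fingers move at their own pace and stop on an object; "newtons" is the grip in N (left out, the last holds). Time passes only in rows, so rows that do not move let the fingers close. It gives the time, the measured TCP pose, the force, the opening and the grip force at its end, in the units of the state.
- manip.read_state(): the state, without advancing time (a new reading comes with each control period).
- imaging.grab_frame(name): name is "scene" or "top" or "wrist"; returns a dict with "pixels" (420x560x3 uint8, red, green, blue), "range_z" (420x560 float32, mm along the optical axis (not along the pixel's ray), 0 where there is no reading), "vfov" (degrees; the focal length in pixels is half the picture's height over the tangent of half this angle, whatever the lens; pixels are square), "cx", "cy" (the principal point, pixels), "k1" (the pictures are not rectified: a ray, as slopes to the right and down, at radius r is drawn at 1 + k1 r^2 times it, then the intrinsics apply), "R" (3x3) and "t" (3): a world point X has camera coordinates R X + t. Camera axes: x right, y down, z forward; pixel columns grow to the right and rows downward; lengths in mm; the calibration is good to about 2 mm. A picture is of the moment at which its call begins.
- manip.job_done(): hands the job in; it is judged then, once.
The state is a dict: "time": time; "joint_positions": joint angles; "joint_velocities": joint speeds; "tau": joint torques, N m; "tcp_pos": TCP position; "tcp_rot": TCP orientation; "wrist_force": force on the tool from outside, world axes, zero at the start; "wrist_torque": the same for the moment, N m; "grip_width": finger opening in mm; "finger_force": force on a finger pad.
Only numpy, scipy, OpenCV 4.12 (cv2) and the standard library are available. Lean on these libraries where they do the work, as an engineer would, in place of code of your own. Each camera call takes 0.05 s, during which the arm holds its last target. There are 200 camera calls.

## Working session

There is one attempt and no reset: what is moved stays moved. The work goes in short steps, Python scripts to look and compute and a tool call to move; the robot and the scene stay as the last step left them, time stands still between calls to the robot, and variables do not carry over. Pictures are saved under pics/ and viewed, at most 10 in all, crops included, and the job is handed in when it is done.

Besides the shell and the picture viewer there is one more tool, called after "Call:" as name(argument=value, ...), one argument or row to a line, values as JSON. apply_moves: Moves the arm, as the interface text tells. Its arguments: {"type":"object","properties":{"targets":{"type":"string"},"claw":{"type":"number"},"newtons":{"type":"number"}},"required":["targets"]}

```bash
mkdir -p pics; ls; python3 - <<'E'
from plant import manip, imaging
import cv2,numpy as np
s=manip.read_state(); print(s)
for n in ["scene","top"]:
    f=imaging.grab_frame(n); cv2.imwrite(f"pics/{n}0.png",f["pixels"][:,:,::-1]); np.savez(f"{n}0.npz",**f)
    print(n,f["vfov"],f["cx"],f["cy"],f["k1"],f["R"],f["t"])
E
```

```text
pics
{'time': 0.0, 'joint_positions': array([ 1.19241128e+00,  4.80883224e-01,  1.59686772e+00,  3.15389676e-05,
        1.06512642e+00, -4.65829235e-02]), 'joint_velocities': array([ 5.72358346e-05,  8.43829627e-04,  2.56034860e-04, -9.66847612e-04,
       -6.96697686e-04,  7.70547852e-04]), 'tau': array([ 6.41735983e-05, -9.50658989e+01, -4.30175257e+01, -3.69358468e-04,
        1.25923924e-02,  3.88188511e-06]), 'tcp_pos': array([211.52794254, 614.14025414, 208.54137322]), 'tcp_rot': array([-5.18780428e-01, -3.09816007e+00,  1.96330942e-03]), 'wrist_force': array([-0.57834047, -0.57015444,  0.75864277]), 'wrist_torque': array([0.01767125, 0.02719248, 0.04580501]), 'finger_force': 0.0, 'grip_width': 85.36897661043118}
scene 49.84606354152778 280.819562305191 204.72209152936296 -0.06755941723136244 [[ 0.52158453  0.85309632  0.01327549]
 [ 0.5474215  -0.32267867 -0.77214518]
 [-0.65443049  0.41000627 -0.63530748]] [-212.4271277  -249.50377418 1475.85260909]
top 48.240157237050695 277.10532728167954 215.80118777556578 -0.11406974811950546 [[-0.00697123 -0.9999638   0.00487768]
 [-0.98927139  0.00618472 -0.14595844]
 [ 0.14592299 -0.00584286 -0.9892787 ]] [ -78.84770807  543.97874405 1224.74472792]
```

View pics/top0.png

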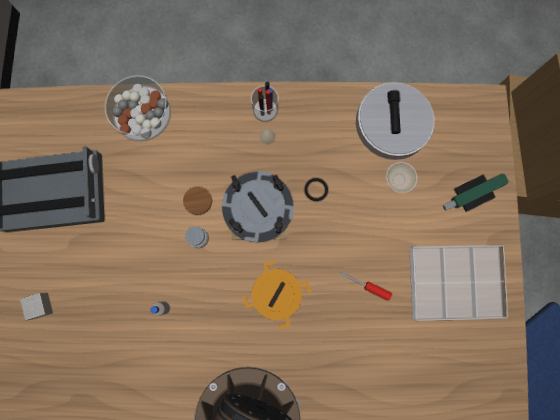

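View pics/scene0.png

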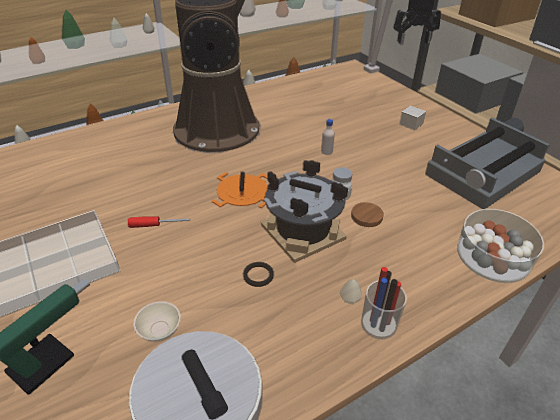

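Candidates with the cover's shape: the steel disc with a black handle on the drum at top (258,207), the orange disc at (277,294), and the big pan lid at (396,118). The steel disc fits, because it is on the black drum under the four wing knobs. I'll confirm it in an enlarged crop.

```bash
cat > h.py <<'E'
import numpy as np,cv2
def K(f):
    F=210/np.tan(np.radians(f["vfov"])/2); return F
def cloud(f):
    F=K(f);v,u=np.mgrid[0:420,0:560].astype(float)
    M=np.array([[F,0,float(f["cx"])],[0,F,float(f["cy"])],[0,0,1]])
    # forward model is x_d=x(1+k1 r^2) : same as OpenCV with k1 only
    p=cv2.undistortPoints(np.stack([u.ravel(),v.ravel()],1)[:,None],M,np.array([float(f["k1"]),0,0,0]))[:,0]
    z=f["range_z"].ravel().astype(float)
    X=np.c_[p[:,0]*z,p[:,1]*z,z]-f["t"]
    return (X@f["R"]).reshape(420,560,3)
def proj(f,X):
    F=K(f);M=np.array([[F,0,float(f["cx"])],[0,F,float(f["cy"])],[0,0,1]])
    return cv2.projectPoints(np.atleast_2d(X).astype(float),cv2.Rodrigues(f["R"])[0],f["t"].astype(float),M,np.array([float(f["k1"]),0,0,0]))[0][:,0]
E
python3 - <<'E'
from h import *
f=dict(np.load("top0.npz"));P=cloud(f)
print(P[207,245],P[240,180],P[184,236])
c=f["pixels"][160:255,205:310,::-1];cv2.imwrite("pics/crop1.png",cv2.resize(c,None,fx=6,fy=6,interpolation=cv2.INTER_CUBIC))
# knob tops: z 145..165
R=P[150:260,195:320];m=(R[...,2]>147)&(R[...,2]<165)
n,l,s,cc=cv2.connectedComponentsWithStats(m.astype(np.uint8))
for i in range(1,n):
    if s[i,4]>3:
        q=R[l==i]; d=q[:,:2]-q[:,:2].mean(0); w,V=np.linalg.eigh(d.T@d); print(s[i,4],q.mean(0),np.sqrt(w/len(q)),np.degrees(np.arctan2(V[1,1],V[0,1])))
m=(R[...,2]>134)&(R[...,2]<147)
n,l,s,cc=cv2.connectedComponentsWithStats(m.astype(np.uint8))
for i in range(1,n):
    if s[i,4]>3:
        q=R[l==i]; d=q[:,:2]-q[:,:2].mean(0); w,V=np.linalg.eigh(d.T@d); print("h",s[i,4],q.mean(0),np.degrees(np.arctan2(V[1,1],V[0,1])))
E
```

```text
[ 5.55609136e+02 -4.85512566e-01  1.14539272e+02] [483.38716066 187.54798347  -1.98102265] [606.88987157  19.52945018 154.29522483]
79 [610.62663717  20.81838383 155.05968805] [ 3.54902549 11.43393637] -162.74058667907067
83 [611.82038449 -85.01514731 155.30634628] [ 3.87334644 11.24805115] -152.37781360409764
98 [558.44691945 -33.63459858 149.216592  ] [ 3.10019516 20.99810749] -144.54796004114405
85 [506.16400784 -85.9340846  155.32883828] [ 3.69185549 11.43705899] 175.30237757833677
84 [505.60660916  20.03342039 155.38515268] [ 3.66870702 11.25981872] -135.26383861978474
h 6 [593.55718935  14.678725   140.9976413 ] 113.29468298760017
h 5 [595.48051931 -92.07536436 139.86149466] 100.25763851734737
h 4 [586.85810196 -16.03762887 145.87865249] 117.79340064110112
h 5 [558.38065383 -28.19867826 145.12053185] -141.7914432989865
h 5 [549.665374   -36.15533124 145.81365485] 166.3998062708655
h 4 [541.47930715 -40.8232659  145.07684237] -140.43814155563072
h 7 [530.45049176 -50.47255933 143.12026197] 72.63815409461654
```

View pics/crop1.png

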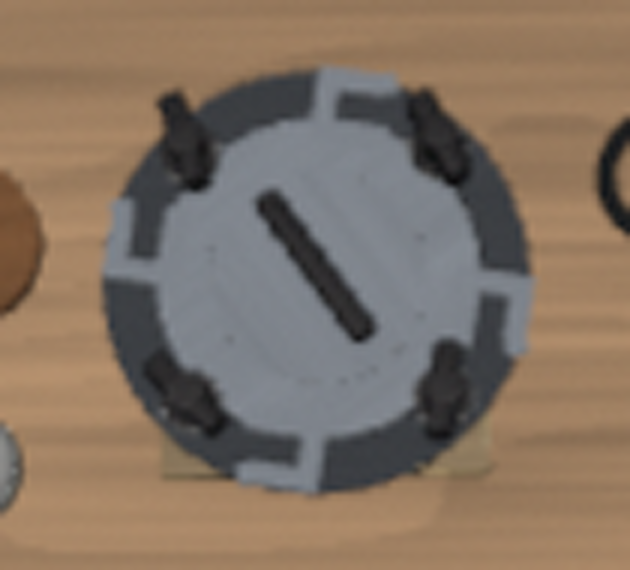

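Confirmed: the steel-grey disc with the black bar sits on the drum under the four knobs. In the crop the handle centre is at about (315,265), and its heading is about 35°. I'll move above it with the claw part closed.

Call:
apply_moves(
  targets="0.5 -0.92 0 0 0 0.26;0.5 -0.92 0 0 0 0.26;0.5 -0.92 0 0 0 0.26;0.5 -0.92 0 0 0 0.26;0.5 -0.92 0 0 0 0.26",
  claw=0.55,
  newtons=60,
)

```text
time: 0.52
tcp_pos: [261.9, 521.4, 208.9]
tcp_rot: [-0.304, -3.127, 0.001]
wrist_force: [0.8, 0.5, -0.1]
grip_width: 38.4
finger_force: 0.0
```

Call:
apply_moves(
  targets="0.5 -0.92 0 0 0 0.26;0.5 -0.92 0 0 0 0.26;0.5 -0.92 0 0 0 0.26;0.5 -0.92 0 0 0 0.26;0.5 -0.92 0 0 0 0.26",
)

```text
time: 0.93
tcp_pos: [311.9, 429.5, 209.0]
tcp_rot: [-0.091, -3.14, 0.001]
wrist_force: [-0.4, -0.2, -0.6]
grip_width: 38.4
finger_force: 0.0
```

Call:
apply_moves(
  targets="0.5 -0.92 0 0 0 0.26;0.5 -0.92 0 0 0 0.26;0.5 -0.92 0 0 0 0.26;0.5 -0.92 0 0 0 0.26;0.5 -0.92 0 0 0 0.26",
)

```text
time: 1.35
tcp_pos: [361.9, 337.5, 209.0]
tcp_rot: [0.123, -3.139, 0.0]
wrist_force: [0.6, -0.1, 0.4]
grip_width: 38.5
finger_force: 0.0
```

Call:
apply_moves(
  targets="0.5 -0.92 0 0 0 0.26;0.5 -0.92 0 0 0 0.26;0.5 -0.92 0 0 0 0.26;0.5 -0.92 0 0 0 0.26;0.5 -0.92 0 0 0 0.26",
)

```text
time: 1.77
tcp_pos: [411.9, 245.5, 209.1]
tcp_rot: [0.336, -3.123, 0.0]
wrist_force: [0.1, 0.7, -0.1]
grip_width: 38.4
finger_force: 0.0
```

Call:
apply_moves(
  targets="0.5 -0.92 0 0 0 0.26;0.5 -0.92 0 0 0 0.26;0.5 -0.92 0 0 0 0.26;0.5 -0.92 0 0 0 0.26;0.5 -0.92 0 0 0 0.26",
)

```text
time: 2.18
tcp_pos: [461.9, 153.5, 209.0]
tcp_rot: [0.547, -3.093, 0.0]
wrist_force: [0.5, -0.2, -0.6]
grip_width: 38.3
finger_force: 0.0
```

Call:
apply_moves(
  targets="0.5 -0.92 0 0 0 0.26;0.5 -0.92 0 0 0 0.26;0.5 -0.92 0 0 0 0.26;0.5 -0.92 0 0 0 0.26;0.5 -0.92 0 0 0 0.26",
)

```text
time: 2.6
tcp_pos: [511.9, 61.5, 209.0]
tcp_rot: [0.756, -3.049, -0.0]
wrist_force: [-0.7, 0.8, 0.3]
grip_width: 38.2
finger_force: 0.0
```

Call:
apply_moves(
  targets="0.5 -0.92 0 0 0 0.26;0.5 -0.92 0 0 0 0.26;0.5 -0.92 0 0 0 0.26;0.5 -0.92 0 0 0 0.26;0.4 -1 0 0 0 0.26",
)

```text
time: 3.02
tcp_pos: [560.2, -31.9, 209.0]
tcp_rot: [0.962, -2.99, -0.0]
wrist_force: [0.2, -0.1, 0.0]
grip_width: 38.6
finger_force: 0.0
```

```bash
cat > look.py <<'E'
from h import *
from plant import manip, imaging
def comps(f,lo,hi,box=(440,680,-160,100),mn=60):
    P=cloud(f);m=(P[...,2]>lo)&(P[...,2]<hi)&(P[...,0]>box[0])&(P[...,0]<box[1])&(P[...,1]>box[2])&(P[...,1]<box[3])&(f["range_z"]>0)&(f["pixels"].max(2)<110)
    n,l,s,_=cv2.connectedComponentsWithStats(m.astype(np.uint8))
    for i in range(1,n):
        if s[i,4]>mn:
            q=P[l==i]; (cx,cy),wh,a=cv2.minAreaRect(q[:,:2].astype(np.float32)); d=q[:,:2]-q[:,:2].mean(0); w,V=np.linalg.eigh(d.T@d)
            h=(np.degrees(np.arctan2(V[1,1],V[0,1]))+90)%180-90
            print(s[i,4],"mean",q.mean(0).round(1),"rect",np.round([cx,cy,*wh],1),"heading",h.round(1),"ztop",np.percentile(q[:,2],95).round(1))
E
python3 - <<'E'
from look import *
f=imaging.grab_frame("wrist"); cv2.imwrite("pics/w1.png",f["pixels"][:,:,::-1]); np.savez("w1.npz",**f)
print(manip.read_state()["wrist_torque"])
comps(f,144,165)
E
```

```text
[-0.15780018 -0.0706167   0.02763031]
1250 mean [505.8 -85.7 155.2] rect [506.1 -85.7  15.3  39.7] heading -5.4 ztop 156.7
1522 mean [556.3 -34.5 148.2] rect [557.8 -33.3  73.1  11.3] heading 36.0 ztop 149.5
1180 mean [504.5  17.8 153.9] rect [504.7  19.5  39.5  15.4] heading 45.4 ztop 156.4
1058 mean [609.3 -84.4 154.1] rect [611.4 -84.5  39.4  15.1] heading 28.0 ztop 156.6
911 mean [608.1  19.3 153.9] rect [610.2  21.1  39.7  15.4] heading 17.8 ztop 156.5
```

View pics/w1.png

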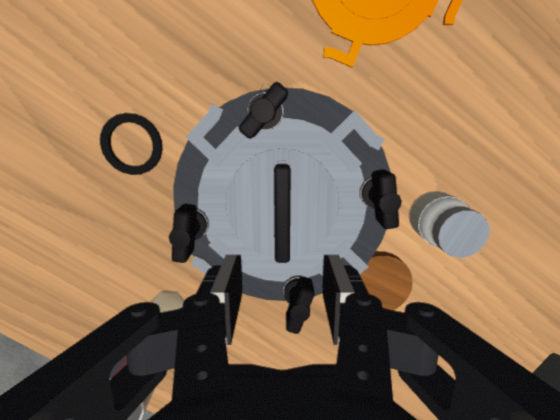

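The wrist view shows the handle at (283,215), midway between the fingers, and the four knobs at (265,110), (385,200), (185,232) and (298,303). Next I go down and grip the handle.

Call:
apply_moves(
  targets="-0.1 -0.06 -0.85 0 0 0;0 0 -0.85 0 0 0.05;0 0 -0.85 0 0 0;0 0 -0.85 0 0 0;0 0 -0.85 0 0 0",
)

```text
time: 3.48
tcp_pos: [557.4, -32.2, 123.3]
tcp_rot: [0.967, -2.989, -0.0]
wrist_force: [-0.1, 0.4, -0.3]
grip_width: 38.6
finger_force: 0.0
```

Call:
apply_moves(
  targets="0 0 0 0 0 0;0 0 0 0 0 0;0 0 0 0 0 0;0 0 0 0 0 0;0 0 0 0 0 0",
  claw=1,
  newtons=40,
)

```text
time: 3.9
tcp_pos: [558.0, -32.2, 124.9]
tcp_rot: [-0.968, 2.988, -0.0]
wrist_force: [0.5, 0.1, -5.2]
grip_width: 9.9
finger_force: 39.0
```

```bash
cat > st.py <<'E'
from plant import manip
import numpy as np
from scipy.spatial.transform import Rotation as R
s=manip.read_state();M=R.from_rotvec(s["tcp_rot"]).as_matrix()
print(round(s["time"],2),s["tcp_pos"].round(1),"yhead",np.degrees(np.arctan2(M[1,1],M[0,1])).round(2),"zax",M[:,2].round(3),"F",s["wrist_force"].round(1),"T",s["wrist_torque"].round(3),"w",round(s["grip_width"],1),"f",round(s["finger_force"],1),"q6",s["joint_positions"][5].round(2),"tau6",s["tau"][5].round(3))
E
python3 st.py
```

```text
3.9 [558.  -32.2 124.9] yhead 125.89 zax [ 0.001 -0.    -1.   ] F [ 0.5  0.1 -5.2] T [0.066 0.071 0.081] w 9.9 f 39.0 q6 -2.31 tau6 0.008
```

Call:
apply_moves(
  targets="0 0 -0.08 0 0 0;0 0 0 0 0 -0.3",
)

```text
time: 4.07
tcp_pos: [558.1, -32.3, 123.3]
tcp_rot: [-0.922, 3.002, -0.001]
wrist_force: [-2.6, -0.7, 6.4]
grip_width: 10.2
finger_force: 40.9
```

```bash
python3 st.py
```

```text
4.07 [558.1 -32.3 123.3] yhead 124.14 zax [ 0.001 -0.    -1.   ] F [-2.6 -0.7  6.4] T [0.057 0.318 0.356] w 10.2 f 40.9 q6 -2.28 tau6 -2.061
```

Call:
apply_moves(
  targets="0 0 0.03 0 0 -1;0 0 0 0 0 -1;0 0 0 0 0 -1;0 0 0 0 0 -1;0 0 0 0 0 -1",
)

```text
time: 4.48
tcp_pos: [558.2, -32.3, 123.9]
tcp_rot: [-0.104, 3.139, -0.0]
wrist_force: [0.3, 1.1, 1.0]
grip_width: 9.8
finger_force: 40.0
```

```bash
python3 st.py
```

```text
4.48 [558.2 -32.3 123.9] yhead 93.81 zax [ 0.001 -0.    -1.   ] F [0.3 1.1 1. ] T [0.118 0.07  0.262] w 9.8 f 40.0 q6 -1.75 tau6 -3.881
```

Call:
apply_moves(
  targets="0 0 0 0 0 -0.25;0 0 0 0 0 -0.2;0 0 0 0 0 0",
)

```text
time: 4.73
tcp_pos: [558.2, -32.3, 123.7]
tcp_rot: [-0.037, 3.14, -0.0]
wrist_force: [-0.1, 0.4, 1.8]
grip_width: 10.2
finger_force: 40.0
```

```bash
python3 st.py
```

```text
4.73 [558.2 -32.3 123.7] yhead 91.37 zax [ 0.001 -0.    -1.   ] F [-0.1  0.4  1.8] T [0.038 0.013 0.192] w 10.2 f 40.0 q6 -1.71 tau6 1.117
```

Call:
apply_moves(
  targets="0 0 0 0 0 -0.2;0 0 0 0 0 0",
)

```text
time: 4.9
tcp_pos: [558.1, -32.3, 123.5]
tcp_rot: [-0.004, 3.141, -0.0]
wrist_force: [0.8, 0.3, 3.4]
grip_width: 10.0
finger_force: 40.2
```

```bash
python3 st.py
```

```text
4.9 [558.1 -32.3 123.5] yhead 90.14 zax [ 0.001 -0.    -1.   ] F [0.8 0.3 3.4] T [ 0.037 -0.067  0.256] w 10.0 f 40.2 q6 -1.69 tau6 0.707
```

Call:
apply_moves(
  targets="0 0 0 0 0 -0.2;0 0 0 0 0 0",
)

```text
time: 5.07
tcp_pos: [557.9, -32.3, 123.4]
tcp_rot: [0.03, 3.141, -0.0]
wrist_force: [0.1, 0.0, 3.8]
grip_width: 10.1
finger_force: 40.4
```

```bash
python3 st.py
```

```text
5.07 [557.9 -32.3 123.4] yhead 88.91 zax [ 0. -0. -1.] F [0.1 0.  3.8] T [ 0.066 -0.047  0.295] w 10.1 f 40.4 q6 -1.66 tau6 0.754
```

Call:
apply_moves(
  targets="0 0 0 0 0 -0.2;0 0 0 0 0 0",
)

```text
time: 5.23
tcp_pos: [557.9, -32.3, 123.4]
tcp_rot: [0.063, 3.141, -0.0]
wrist_force: [0.2, 0.7, 5.7]
grip_width: 9.8
finger_force: 40.8
```

```bash
python3 st.py
```

```text
5.23 [557.9 -32.3 123.4] yhead 87.71 zax [ 0. -0. -1.] F [0.2 0.7 5.7] T [ 0.085 -0.051  0.47 ] w 9.8 f 40.8 q6 -1.64 tau6 0.993
```

Call:
apply_moves(
  targets="0 0 0 0 0 -0.2;0 0 0 0 0 0",
)

```text
time: 5.4
tcp_pos: [557.9, -32.2, 123.3]
tcp_rot: [0.096, 3.14, -0.0]
wrist_force: [0.1, 0.9, 5.8]
grip_width: 10.0
finger_force: 41.8
```

```bash
python3 st.py
```

```text
5.4 [557.9 -32.2 123.3] yhead 86.52 zax [ 0. -0. -1.] F [0.1 0.9 5.8] T [ 0.154 -0.022  0.531] w 10.0 f 41.8 q6 -1.62 tau6 1.156
```

Call:
apply_moves(
  targets="0 0 0 0 0 -0.2;0 0 0 0 0 0",
)

```text
time: 5.57
tcp_pos: [557.9, -32.2, 123.4]
tcp_rot: [0.128, 3.139, -0.0]
wrist_force: [0.5, -0.2, 4.7]
grip_width: 10.1
finger_force: 43.7
```

```bash
python3 st.py
```

```text
5.57 [557.9 -32.2 123.4] yhead 85.32 zax [ 0. -0. -1.] F [ 0.5 -0.2  4.7] T [ 0.187 -0.056  0.652] w 10.1 f 43.7 q6 -1.6 tau6 1.271
```

Call:
apply_moves(
  targets="0 0 0 0 0 0.3;0 0 0 0 0 0;0 0 0 0 0 0;0 0 1 0 0 0.5;0 0 1 0 0 1",
  claw=0.5,
)

```text
time: 5.98
tcp_pos: [556.6, -32.1, 162.6]
tcp_rot: [0.169, -3.134, -0.001]
wrist_force: [1.0, 0.0, 0.1]
grip_width: 42.5
finger_force: 0.0
```

Call:
apply_moves(
  targets="0 0 1 0 0 1;0 0 1 0 0 1",
)

```text
time: 6.15
tcp_pos: [557.4, -32.2, 203.8]
tcp_rot: [0.502, -3.1, -0.0]
wrist_force: [1.7, -1.3, -0.4]
grip_width: 42.5
finger_force: 0.0
```

```bash
python3 - <<'E'
from look import *
f=imaging.grab_frame("wrist"); cv2.imwrite("pics/w2.png",f["pixels"][:,:,::-1])
comps(f,142,165)
E
python3 st.py
```

```text
1330 mean [505.5 -85.  154.7] rect [506.1 -85.6  39.7  15.3] heading -6.0 ztop 156.7
1286 mean [504.  18. 154.] rect [504.8  19.7  39.8  15.3] heading 45.5 ztop 156.4
1666 mean [556.1 -32.6 148. ] rect [558.4 -32.3  73.9  12.2] heading 0.4 ztop 149.4
916 mean [605.8 -85.9 153.5] rect [610.3 -85.1  37.2  15.2] heading 22.9 ztop 156.7
638 mean [611.   18.7 153.8] rect [611.4  19.3  40.5  11.4] heading 24.5 ztop 156.7
6.2 [559.3 -32.4 207.6] yhead 108.92 zax [ 0.004 -0.    -1.   ] F [ 1.9 -0.7  4. ] T [-0.042 -0.055  0.038] w 42.6 f 0.0 q6 -2.01 tau6 3.259
```

View pics/w2.png

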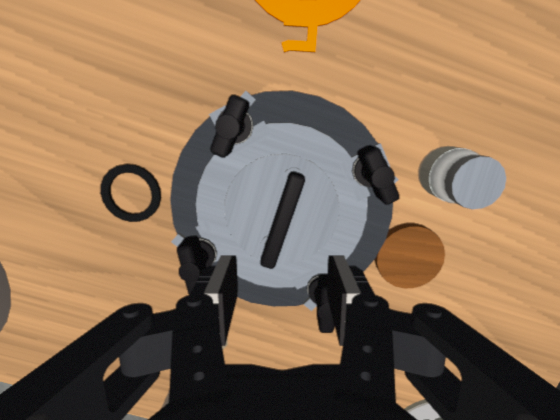

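The wrist view shows the lid closed: the handle at (283,220) heads 0.4° and a lug sits under every knob. Now knob 0.

Call:
apply_moves(
  targets="0.88 0.89 -0.2 0 0 -0.17;0.88 0.89 -0.4 0 0 0;0.87 0.88 -1 0 0 0;0 0 -1 0 0 0;0 0 -1 0 0 0",
)

```text
time: 6.62
tcp_pos: [611.1, 22.0, 130.1]
tcp_rot: [-0.468, 3.106, -0.0]
wrist_force: [-1.4, -0.2, -0.6]
grip_width: 42.2
finger_force: 0.0
```

Call:
apply_moves(
  targets="0 0 0 0 0 0;0 0 0 0 0 0",
)

```text
time: 6.78
tcp_pos: [609.4, 21.0, 130.4]
tcp_rot: [0.467, -3.104, -0.001]
wrist_force: [0.0, -0.3, 0.4]
grip_width: 43.0
finger_force: 0.0
```

```bash
python3 st.py
```

```text
6.78 [609.4  21.  130.4] yhead 107.11 zax [-0.002  0.    -1.   ] F [ 0.  -0.3  0.4] T [ 0.018 -0.     0.031] w 43.0 f 0.0 q6 -1.88 tau6 0.041
```

Call:
apply_moves(
  targets="0 0 0 0 0 0;0 0 0 0 0 0;0 0 0 0 0 0;0 0 0 0 0 0",
  claw=1,
  newtons=50,
)

```text
time: 7.12
tcp_pos: [610.9, 21.2, 132.7]
tcp_rot: [-0.468, 3.105, 0.0]
wrist_force: [-1.6, 4.4, 5.8]
grip_width: 8.5
finger_force: 48.9
```

```bash
python3 st.py
```

```text
7.12 [610.9  21.2 132.7] yhead 107.13 zax [ 0.002  0.001 -1.   ] F [-1.6  4.4  5.8] T [0.668 0.258 0.064] w 8.5 f 48.9 q6 -1.89 tau6 0.033
```

Call:
apply_moves(
  targets="0 0 -0.025 0 0 -1;0 0 -0.025 0 0 -1;0 0 -0.025 0 0 -1;0 0 -0.025 0 0 -1;0 0 -0.025 0 0 -1",
)

```text
time: 7.53
tcp_pos: [611.0, 21.4, 130.4]
tcp_rot: [0.359, 3.119, 0.001]
wrist_force: [-2.7, 5.9, 11.2]
grip_width: 8.3
finger_force: 51.1
```

```bash
python3 st.py
```

```text
7.53 [611.   21.4 130.4] yhead 76.87 zax [ 0.002  0.001 -1.   ] F [-2.7  5.9 11.2] T [0.93  0.498 0.439] w 8.3 f 51.1 q6 -1.36 tau6 -3.761
```

Call:
apply_moves(
  targets="0 0 -0.025 0 0 -1;0 0 0 0 0 0;0 0 0 0 0 0",
)

```text
time: 7.78
tcp_pos: [611.0, 21.4, 129.9]
tcp_rot: [0.515, 3.097, 0.002]
wrist_force: [-3.7, 5.5, 9.9]
grip_width: 8.2
finger_force: 50.9
```

```bash
python3 st.py
```

```text
7.78 [611.   21.4 129.9] yhead 71.11 zax [ 0.002  0.001 -1.   ] F [-3.7  5.5  9.9] T [0.943 0.49  0.227] w 8.2 f 50.9 q6 -1.26 tau6 1.198
```

Call:
apply_moves(
  targets="0 0 0 0 0 0;0 0 0 0 0 0;0 0 1 0 0 0;0 0 1 0 0 0;-0.3 -0.3 0.1 0 0 0",
  claw=0.5,
)

```text
time: 8.2
tcp_pos: [606.9, 15.3, 173.7]
tcp_rot: [0.513, 3.094, 0.001]
wrist_force: [1.4, 0.1, 1.3]
grip_width: 42.7
finger_force: 0.0
```

Call:
apply_moves(
  targets="-0.95 -0.95 0 0 0 0.4;-0.95 -0.95 0 0 0 0.5;-0.95 -0.95 0 0 0 0.5;-0.95 -0.95 0 0 0 0.4;-0.95 -0.95 0 0 0 0.4",
)

```text
time: 8.62
tcp_pos: [508.2, -81.0, 170.3]
tcp_rot: [0.151, 3.138, -0.0]
wrist_force: [0.8, -0.8, 0.0]
grip_width: 42.5
finger_force: 0.0
```

Call:
apply_moves(
  targets="-0.17 -0.29 -0.5 0 0 0;0 0 -1 0 0 0;0 0 -0.5 0 0 0;0 0 0 0 0 0;0 0 0 0 0 0",
)

```text
time: 9.03
tcp_pos: [505.7, -85.7, 130.0]
tcp_rot: [-0.154, -3.137, -0.0]
wrist_force: [0.4, 0.5, 0.3]
grip_width: 42.6
finger_force: 0.0
```

```bash
python3 st.py
```

```text
9.03 [505.7 -85.7 130. ] yhead 84.38 zax [-0.001  0.    -1.   ] F [0.4 0.5 0.3] T [-0.05  -0.01   0.009] w 42.6 f 0.0 q6 -1.7 tau6 -0.003
```

Call:
apply_moves(
  targets="0 0 0 0 0 0;0 0 0 0 0 0;0 0 0 0 0 0;0 0 0 0 0 0",
  claw=1,
)

```text
time: 9.37
tcp_pos: [506.5, -85.7, 130.9]
tcp_rot: [0.154, 3.137, -0.0]
wrist_force: [0.5, 1.0, 6.3]
grip_width: 9.3
finger_force: 48.9
```

```bash
python3 st.py
```

```text
9.37 [506.5 -85.7 130.9] yhead 84.39 zax [ 0.001 -0.    -1.   ] F [0.5 1.  6.3] T [0.223 0.015 0.076] w 9.3 f 48.9 q6 -1.7 tau6 0.038
```

Call:
apply_moves(
  targets="0 0 -0.025 0 0 -1;0 0 -0.025 0 0 -1;0 0 -0.025 0 0 -1;0 0 -0.025 0 0 -1;0 0 -0.025 0 0 -1",
)

```text
time: 9.78
tcp_pos: [506.6, -85.7, 128.5]
tcp_rot: [0.967, 2.987, 0.0]
wrist_force: [-1.6, 2.8, 9.5]
grip_width: 9.8
finger_force: 49.8
```

```bash
python3 st.py
```

```text
9.78 [506.6 -85.7 128.5] yhead 54.11 zax [ 0.001 -0.    -1.   ] F [-1.6  2.8  9.5] T [0.289 0.151 0.325] w 9.8 f 49.8 q6 -1.17 tau6 -3.755
```

Call:
apply_moves(
  targets="0 0 -0.025 0 0 -1;0 0 0 0 0 0;0 0 0 0 0 0",
)

```text
time: 10.03
tcp_pos: [506.5, -85.7, 128.0]
tcp_rot: [1.116, 2.935, 0.0]
wrist_force: [0.2, 2.3, 7.1]
grip_width: 9.4
finger_force: 49.3
```

```bash
python3 st.py
```

```text
10.03 [506.5 -85.7 128. ] yhead 48.35 zax [ 0.001 -0.    -1.   ] F [0.2 2.3 7.1] T [0.353 0.054 0.153] w 9.4 f 49.3 q6 -1.07 tau6 1.1
```

Call:
apply_moves(
  targets="0 0 0 0 0 0;0 0 0 0 0 0;0 0 1 0 0 0;0 0 1 0 0 0.7;0 0.3 0.1 0 0 1",
  claw=0.5,
)

```text
time: 10.45
tcp_pos: [507.5, -80.7, 172.0]
tcp_rot: [0.847, 3.021, 0.0]
wrist_force: [0.8, -0.6, 0.4]
grip_width: 42.9
finger_force: 0.0
```

Call:
apply_moves(
  targets="0 0.6 0 0 0 1;0 0.6 0 0 0 1;0 0.6 0 0 0 1;0 0.6 0 0 0 1;0 0.6 0 0 0 1",
)

```text
time: 10.87
tcp_pos: [505.9, -19.3, 169.3]
tcp_rot: [0.031, 3.141, -0.0]
wrist_force: [0.1, -0.1, 0.0]
grip_width: 42.6
finger_force: 0.0
```

Call:
apply_moves(
  targets="0 0.5 0 0 0 1;0 0.5 0 0 0 1;0 0.5 0 0 0 1;0 0.48 0 0 0 1;-0.05 0 0 0 0 1",
)

```text
time: 11.28
tcp_pos: [505.0, 21.1, 169.3]
tcp_rot: [-0.784, 3.042, 0.0]
wrist_force: [-0.3, -0.6, -0.2]
grip_width: 42.7
finger_force: 0.0
```

Call:
apply_moves(
  targets="0 0 0 0 0 1;0 0 0 0 0 0.8;0 0 -1 0 0 0;0 0 -0.95 0 0 0;0 0 0 0 0 0",
)

```text
time: 11.7
tcp_pos: [503.1, 19.8, 127.8]
tcp_rot: [1.057, -2.955, -0.002]
wrist_force: [-1.9, 0.6, -0.3]
grip_width: 42.7
finger_force: 0.0
```

```bash
python3 st.py
```

```text
11.7 [503.1  19.8 127.8] yhead 129.38 zax [-0.004  0.    -1.   ] F [-1.9  0.6 -0.3] T [-0.033 -0.034  0.048] w 42.7 f 0.0 q6 -2.28 tau6 -0.093
```

Call:
apply_moves(
  targets="0 0 0.03 0 0 1;0 0 0 0 0 0",
)

```text
time: 11.87
tcp_pos: [504.9, 19.8, 131.2]
tcp_rot: [1.219, -2.895, -0.0]
wrist_force: [-0.6, -1.0, -0.1]
grip_width: 42.9
finger_force: 0.0
```

Call:
apply_moves(
  targets="0 0 0 0 0 0;0 0 0 0 0 0;0 0 0 0 0 0;0 0 0 0 0 0",
  claw=1,
)

```text
time: 12.2
tcp_pos: [505.1, 19.9, 131.4]
tcp_rot: [-1.209, 2.899, -0.0]
wrist_force: [-1.7, 1.8, 8.3]
grip_width: 9.2
finger_force: 48.9
```

```bash
python3 st.py
```

```text
12.2 [505.1  19.9 131.4] yhead 135.27 zax [ 0.001  0.    -1.   ] F [-1.7  1.8  8.3] T [ 0.366  0.369 -0.03 ] w 9.2 f 48.9 q6 -2.38 tau6 0.079
```

Call:
apply_moves(
  targets="0 0 -0.025 0 0 -1;0 0 -0.025 0 0 -1;0 0 -0.025 0 0 -1;0 0 -0.025 0 0 -1;0 0 -0.025 0 0 -1",
)

```text
time: 12.62
tcp_pos: [505.0, 20.0, 129.0]
tcp_rot: [-0.41, 3.114, 0.0]
wrist_force: [-3.7, 4.1, 12.3]
grip_width: 9.5
finger_force: 50.7
```

```bash
python3 st.py
```

```text
12.62 [505.  20. 129.] yhead 105.0 zax [ 0.  0. -1.] F [-3.7  4.1 12.3] T [0.644 0.623 0.389] w 9.5 f 50.7 q6 -1.85 tau6 -3.768
```

Call:
apply_moves(
  targets="0 0 -0.025 0 0 -1;0 0 0 0 0 0;0 0 0 0 0 0",
)

```text
time: 12.87
tcp_pos: [504.9, 20.1, 128.5]
tcp_rot: [-0.253, 3.131, 0.0]
wrist_force: [-3.7, 4.1, 9.1]
grip_width: 8.8
finger_force: 49.7
```

```bash
python3 st.py
```

```text
12.87 [504.9  20.1 128.5] yhead 99.24 zax [ 0.  0. -1.] F [-3.7  4.1  9.1] T [0.641 0.599 0.175] w 8.8 f 49.7 q6 -1.75 tau6 1.103
```

Call:
apply_moves(
  targets="0 0 0 0 0 0;0 0 0 0 0 0;0 0 1 0 0 0;0 0 1 0 0 0;0.3 -0.3 0.1 0 0 0",
  claw=0.5,
)

```text
time: 13.28
tcp_pos: [511.6, 14.1, 172.5]
tcp_rot: [-0.256, 3.128, -0.0]
wrist_force: [1.1, 0.6, 1.3]
grip_width: 42.6
finger_force: 0.0
```

Call:
apply_moves(
  targets="0.95 -0.95 0 0 0 0.6;0.95 -0.95 0 0 0 0.6;0.95 -0.95 0 0 0 0.6;0.95 -0.95 0 0 0 0.6;0.95 -0.95 0 0 0 0.6",
)

```text
time: 13.7
tcp_pos: [606.8, -82.6, 169.5]
tcp_rot: [-0.747, 3.052, -0.0]
wrist_force: [0.6, -0.3, 0.3]
grip_width: 42.7
finger_force: 0.0
```

Call:
apply_moves(
  targets="0.28 -0.18 -0.5 0 0 0.13;0 0 -1 0 0 0;0 0 -0.45 0 0 0;0 0 0 0 0 0;0 0 0 0 0 0",
)

```text
time: 14.12
tcp_pos: [610.7, -84.5, 130.3]
tcp_rot: [0.763, -3.046, -0.001]
wrist_force: [-0.1, 0.4, 0.1]
grip_width: 42.3
finger_force: 0.0
```

```bash
python3 st.py
```

```text
14.12 [610.7 -84.5 130.3] yhead 118.13 zax [-0.002  0.    -1.   ] F [-0.1  0.4  0.1] T [-0.038  0.032 -0.062] w 42.3 f 0.0 q6 -2.25 tau6 0.02
```

Call:
apply_moves(
  targets="0 0 0 0 0 0;0 0 0 0 0 0;0 0 0 0 0 0;0 0 0 0 0 0",
  claw=1,
)

```text
time: 14.45
tcp_pos: [612.0, -84.8, 131.8]
tcp_rot: [-0.764, 3.046, -0.001]
wrist_force: [-0.8, 0.4, 7.0]
grip_width: 9.2
finger_force: 48.9
```

```bash
python3 st.py
```

```text
14.45 [612.  -84.8 131.8] yhead 118.16 zax [ 0.001 -0.    -1.   ] F [-0.8  0.4  7. ] T [ 0.177  0.132 -0.055] w 9.2 f 48.9 q6 -2.25 tau6 -0.017
```

Call:
apply_moves(
  targets="0 0 -0.025 0 0 -1;0 0 -0.025 0 0 -1;0 0 -0.025 0 0 -1;0 0 -0.025 0 0 -1;0 0 -0.025 0 0 -1",
)

```text
time: 14.87
tcp_pos: [612.0, -84.6, 129.5]
tcp_rot: [0.058, 3.14, -0.0]
wrist_force: [-1.2, 2.5, 11.0]
grip_width: 8.9
finger_force: 51.2
```

```bash
python3 st.py
```

```text
14.87 [612.  -84.6 129.5] yhead 87.88 zax [ 0.001 -0.    -1.   ] F [-1.2  2.5 11. ] T [0.541 0.42  0.349] w 8.9 f 51.2 q6 -1.72 tau6 -3.765
```

Call:
apply_moves(
  targets="0 0 -0.025 0 0 -1;0 0 0 0 0 0;0 0 0 0 0 0",
)

```text
time: 15.12
tcp_pos: [612.0, -84.5, 128.9]
tcp_rot: [0.216, 3.133, 0.0]
wrist_force: [-1.4, 3.6, 10.3]
grip_width: 8.5
finger_force: 50.2
```

```bash
python3 st.py
```

```text
15.12 [612.  -84.5 128.9] yhead 82.11 zax [ 0.001  0.    -1.   ] F [-1.4  3.6 10.3] T [0.623 0.346 0.145] w 8.5 f 50.2 q6 -1.62 tau6 1.129
```

Call:
apply_moves(
  targets="0 0 0 0 0 0;0 0 0 0 0 0;0 0 1 0 0 0;0 0 1 0 0 0;0 0.29 0.1 0 0 -0.33",
  claw=0.5,
)

```text
time: 15.53
tcp_pos: [613.2, -80.0, 173.0]
tcp_rot: [0.268, 3.126, -0.001]
wrist_force: [1.1, -1.0, 0.9]
grip_width: 42.6
finger_force: 0.0
```

Call:
apply_moves(
  targets="0 1 0 0 0 -0.5;0 1 0 0 0 -0.5;0 1 0 0 0 -0.5;-0.06 1 0 0 0 0;0 0.8 0 0 0 0",
)

```text
time: 15.95
tcp_pos: [610.0, 18.2, 169.8]
tcp_rot: [-0.514, -3.099, -0.0]
wrist_force: [-0.3, -0.4, -0.3]
grip_width: 42.6
finger_force: 0.0
```

Call:
apply_moves(
  targets="0 0.2 -0.6 0 0 0;0 0 -1 0 0 0;0 0 -0.5 0 0 0;0 0 0 0 0 0;0 0 0 0 0 0",
)

```text
time: 16.37
tcp_pos: [609.8, 20.4, 127.1]
tcp_rot: [-0.514, -3.098, 0.001]
wrist_force: [-0.1, 0.2, 0.8]
grip_width: 42.8
finger_force: 0.0
```

```bash
python3 st.py
```

```text
16.37 [609.8  20.4 127.1] yhead 71.15 zax [-0.002 -0.    -1.   ] F [-0.1  0.2  0.8] T [-0.038 -0.025  0.016] w 42.8 f 0.0 q6 -1.26 tau6 -0.011
```

Call:
apply_moves(
  targets="0 0 0 0 0 0;0 0 0 0 0 0;0 0 0 0 0 0;0 0 0 0 0 0",
  claw=1,
)

```text
time: 16.7
tcp_pos: [611.2, 21.4, 128.8]
tcp_rot: [0.514, 3.097, 0.002]
wrist_force: [3.3, 4.4, 2.6]
grip_width: 9.0
finger_force: 48.5
```

```bash
python3 st.py
```

```text
16.7 [611.2  21.4 128.8] yhead 71.16 zax [ 0.002  0.001 -1.   ] F [3.3 4.4 2.6] T [ 0.886 -0.236  0.316] w 9.0 f 48.5 q6 -1.26 tau6 0.288
```

Call:
apply_moves(
  targets="0 0 -0.025 0 0 -1;0 0 -0.025 0 0 -1;0 0 -0.025 0 0 -1",
)

```text
time: 16.95
tcp_pos: [611.3, 21.4, 127.4]
tcp_rot: [0.999, 2.976, 0.002]
wrist_force: [0.5, 6.0, 4.0]
grip_width: 9.1
finger_force: 50.5
```

```bash
python3 st.py
```

```text
16.95 [611.3  21.4 127.4] yhead 52.89 zax [ 0.002  0.001 -1.   ] F [0.5 6.  4. ] T [ 0.897 -0.104  0.486] w 9.1 f 50.5 q6 -0.94 tau6 -3.777
```

Call:
apply_moves(
  targets="0 0 -0.025 0 0 -1;0 0 0 0 0 0;0 0 0 0 0 0",
)

```text
time: 17.2
tcp_pos: [611.3, 21.4, 126.9]
tcp_rot: [1.148, 2.923, 0.002]
wrist_force: [1.1, 6.1, 3.8]
grip_width: 9.4
finger_force: 48.6
```

```bash
python3 st.py
```

```text
17.2 [611.3  21.4 126.9] yhead 47.12 zax [ 0.002  0.001 -1.   ] F [1.1 6.1 3.8] T [ 0.985 -0.231  0.256] w 9.4 f 48.6 q6 -0.84 tau6 1.189
```

Call:
apply_moves(
  targets="0 0 0 0 0 0;0 0 0 0 0 0;0 0 1 0 0 0;0 0 1 0 0 0;-0.3 -0.3 0.2 0 0 0.2",
  claw=0.5,
)

```text
time: 17.62
tcp_pos: [606.5, 15.3, 172.9]
tcp_rot: [1.115, 2.933, 0.002]
wrist_force: [-0.3, 0.9, 0.4]
grip_width: 42.7
finger_force: 0.0
```

Call:
apply_moves(
  targets="-0.95 -0.95 0 0 0 0;-0.95 -0.95 0 0 0 0;-0.95 -0.95 0 0 0 0;-0.95 -0.95 0 0 0 0;-0.95 -0.95 0 0 0 0",
)

```text
time: 18.03
tcp_pos: [508.3, -80.9, 170.1]
tcp_rot: [1.116, 2.936, -0.0]
wrist_force: [0.0, -1.1, 0.8]
grip_width: 42.8
finger_force: 0.0
```

Call:
apply_moves(
  targets="-0.17 -0.26 -0.6 0 0 0;0 0 -1 0 0 0;0 0 -0.5 0 0 0;0 0 0 0 0 0;0 0 0 0 0 0",
)

```text
time: 18.45
tcp_pos: [505.8, -85.1, 127.7]
tcp_rot: [-1.116, -2.936, 0.0]
wrist_force: [0.1, 0.0, -0.1]
grip_width: 43.1
finger_force: 0.0
```

Call:
apply_moves(
  targets="0 0 0 0 0 0;0 0 0 0 0 0;0 0 0 0 0 0;0 0 0 0 0 0",
  claw=1,
)

```text
time: 18.78
tcp_pos: [506.4, -85.3, 128.6]
tcp_rot: [1.115, 2.936, -0.0]
wrist_force: [-1.3, -1.1, 6.1]
grip_width: 9.3
finger_force: 48.9
```

```bash
python3 st.py
```

```text
18.78 [506.4 -85.3 128.6] yhead 48.4 zax [ 0.001 -0.001 -1.   ] F [-1.3 -1.1  6.1] T [-0.182  0.33   0.092] w 9.3 f 48.9 q6 -1.07 tau6 0.111
```

Call:
apply_moves(
  targets="0 0 -0.025 0 0 -1;0 0 -0.025 0 0 -1;0 0 -0.025 0 0 -1",
)

```text
time: 19.03
tcp_pos: [506.5, -85.3, 127.2]
tcp_rot: [1.567, 2.721, 0.0]
wrist_force: [-3.1, -0.4, 10.4]
grip_width: 9.1
finger_force: 50.9
```

```bash
python3 st.py
```

```text
19.03 [506.5 -85.3 127.2] yhead 30.13 zax [ 0.001 -0.001 -1.   ] F [-3.1 -0.4 10.4] T [-0.033  0.343  0.456] w 9.1 f 50.9 q6 -0.75 tau6 -3.802
```

Call:
apply_moves(
  targets="0 0 -0.025 0 0 -1;0 0 0 0 0 0;0 0 0 0 0 0",
)

```text
time: 19.28
tcp_pos: [506.5, -85.3, 126.7]
tcp_rot: [1.702, 2.639, 0.0]
wrist_force: [-1.9, 0.1, 8.5]
grip_width: 9.5
finger_force: 49.7
```

```bash
python3 st.py
```

```text
19.28 [506.5 -85.3 126.7] yhead 24.36 zax [ 0.001 -0.    -1.   ] F [-1.9  0.1  8.5] T [-0.052  0.356  0.215] w 9.5 f 49.7 q6 -0.65 tau6 1.156
```

Call:
apply_moves(
  targets="0 0 0 0 0 0;0 0 0 0 0 0;0 0 1 0 0 0.48;0 0 1 0 0 1;0 0.3 0.2 0 0 1",
  claw=0.5,
)

```text
time: 19.7
tcp_pos: [507.4, -80.0, 172.4]
tcp_rot: [1.339, 2.838, 0.001]
wrist_force: [0.5, -0.7, 0.4]
grip_width: 42.9
finger_force: 0.0
```

Call:
apply_moves(
  targets="0 0.7 0 0 0 1;0 0.7 0 0 0 1;0 0.7 0 0 0 1;0 0.7 0 0 0 1;0 0.7 0 0 0 1",
)

```text
time: 20.12
tcp_pos: [505.9, -8.5, 170.0]
tcp_rot: [0.558, 3.091, 0.0]
wrist_force: [-0.3, -0.1, 0.4]
grip_width: 42.5
finger_force: 0.0
```

Call:
apply_moves(
  targets="-0.05 0.6 0 0 0 1;0 0.5 0 0 0 1;0 0.35 0 0 0 1;0 0 -0.3 0 0 1;0 0 -0.3 0 0 1",
)

```text
time: 20.53
tcp_pos: [505.2, 20.4, 158.0]
tcp_rot: [-0.263, 3.13, -0.0]
wrist_force: [-0.5, 0.8, 0.4]
grip_width: 42.4
finger_force: 0.0
```

Call:
apply_moves(
  targets="0 0 -0.9 0 0 0;0 0 -0.6 0 0 0;0 0 0 0 0 0;0 0 0 0 0 0",
)

```text
time: 20.87
tcp_pos: [504.6, 19.8, 127.7]
tcp_rot: [0.253, -3.13, -0.0]
wrist_force: [0.3, -0.4, -0.1]
grip_width: 42.7
finger_force: 0.0
```

Call:
apply_moves(
  targets="0 0 0 0 0 0;0 0 0 0 0 0;0 0 0 0 0 0;0 0 0 0 0 0",
  claw=1,
)

```text
time: 21.2
tcp_pos: [505.4, 20.1, 128.7]
tcp_rot: [-0.253, 3.13, 0.001]
wrist_force: [-1.3, 5.2, 7.0]
grip_width: 9.5
finger_force: 48.9
```

```bash
python3 st.py
```

```text
21.2 [505.4  20.1 128.7] yhead 99.24 zax [ 0.001  0.001 -1.   ] F [-1.3  5.2  7. ] T [0.811 0.18  0.089] w 9.5 f 48.9 q6 -1.75 tau6 0.118
```

Call:
apply_moves(
  targets="0 0 -0.025 0 0 -1;0 0 -0.025 0 0 -1;0 0 -0.025 0 0 -1",
)

```text
time: 21.45
tcp_pos: [505.4, 20.1, 127.3]
tcp_rot: [0.247, 3.13, 0.001]
wrist_force: [-0.5, 4.1, 9.6]
grip_width: 9.1
finger_force: 50.5
```

```bash
python3 st.py
```

```text
21.45 [505.4  20.1 127.3] yhead 80.97 zax [ 0.001  0.    -1.   ] F [-0.5  4.1  9.6] T [0.864 0.337 0.442] w 9.1 f 50.5 q6 -1.43 tau6 -3.858
```

Call:
apply_moves(
  targets="0 0 -0.025 0 0 -1;0 0 0 0 0 0;0 0 0 0 0 0",
)

```text
time: 21.7
tcp_pos: [505.4, 20.1, 126.7]
tcp_rot: [0.404, 3.114, 0.001]
wrist_force: [-1.5, 4.9, 7.7]
grip_width: 9.2
finger_force: 49.4
```

```bash
python3 st.py
```

```text
21.7 [505.4  20.1 126.7] yhead 75.2 zax [ 0.001  0.    -1.   ] F [-1.5  4.9  7.7] T [0.857 0.299 0.199] w 9.2 f 49.4 q6 -1.33 tau6 1.125
```

Call:
apply_moves(
  targets="0 0 0 0 0 0;0 0 0 0 0 0;0 0 1 0 0 0;0 0 1 0 0 0;0.3 -0.3 0.2 0 0 0.15",
  claw=0.5,
)

```text
time: 22.12
tcp_pos: [511.3, 14.2, 172.3]
tcp_rot: [0.378, 3.117, 0.0]
wrist_force: [1.7, -0.2, 0.2]
grip_width: 42.9
finger_force: 0.0
```

Call:
apply_moves(
  targets="0.95 -0.95 0 0 0 0.2;0.95 -0.95 0 0 0 0.2;0.95 -0.95 0 0 0 0.2;0.95 -0.95 0 0 0 0.2;0.95 -0.95 0 0 0 0.2",
)

```text
time: 22.53
tcp_pos: [606.7, -82.4, 170.0]
tcp_rot: [0.214, 3.134, -0.0]
wrist_force: [0.6, -0.4, -0.4]
grip_width: 42.7
finger_force: 0.0
```

Call:
apply_moves(
  targets="0.29 -0.17 -0.6 0 0 0;0 0 -1 0 0 0;0 0 -0.5 0 0 0;0 0 0 0 0 0;0 0 0 0 0 0",
)

```text
time: 22.95
tcp_pos: [610.9, -84.3, 127.4]
tcp_rot: [-0.215, -3.133, -0.0]
wrist_force: [0.2, 0.3, 2.3]
grip_width: 42.9
finger_force: 0.0
```

Call:
apply_moves(
  targets="0 0 0 0 0 0;0 0 0 0 0 0;0 0 0 0 0 0;0 0 0 0 0 0",
  claw=1,
)

```text
time: 23.28
tcp_pos: [612.2, -84.4, 128.8]
tcp_rot: [0.215, 3.133, -0.0]
wrist_force: [-1.1, 2.7, 6.3]
grip_width: 9.2
finger_force: 48.9
```

```bash
python3 st.py
```

```text
23.28 [612.2 -84.4 128.8] yhead 82.17 zax [ 0.001 -0.    -1.   ] F [-1.1  2.7  6.3] T [0.346 0.156 0.112] w 9.2 f 48.9 q6 -1.62 tau6 0.125
```

Call:
apply_moves(
  targets="0 0 -0.025 0 0 -1;0 0 -0.025 0 0 -1;0 0 -0.025 0 0 -1",
)

```text
time: 23.53
tcp_pos: [612.3, -84.4, 127.5]
tcp_rot: [0.709, 3.059, 0.0]
wrist_force: [-1.7, 2.9, 9.7]
grip_width: 9.1
finger_force: 50.8
```

```bash
python3 st.py
```

```text
23.53 [612.3 -84.4 127.5] yhead 63.89 zax [ 0.002 -0.    -1.   ] F [-1.7  2.9  9.7] T [0.57  0.261 0.442] w 9.1 f 50.8 q6 -1.3 tau6 -3.85
```

Call:
apply_moves(
  targets="0 0 -0.025 0 0 -1;0 0 0 0 0 0;0 0 0 0 0 0",
)

```text
time: 23.78
tcp_pos: [612.2, -84.3, 127.0]
tcp_rot: [0.862, 3.019, 0.001]
wrist_force: [-0.7, 3.6, 9.2]
grip_width: 9.4
finger_force: 49.8
```

```bash
python3 st.py
```

```text
23.78 [612.2 -84.3 127. ] yhead 58.12 zax [ 0.002 -0.    -1.   ] F [-0.7  3.6  9.2] T [0.585 0.245 0.161] w 9.4 f 49.8 q6 -1.2 tau6 1.152
```

Call:
apply_moves(
  targets="0 0 0 0 0 0;0 0 0 0 0 0;0 0 1 0 0 0;0 0 1 0 0 0;0 0.29 0.2 0 0 -0.33",
  claw=0.5,
)

```text
time: 24.2
tcp_pos: [613.1, -79.8, 172.7]
tcp_rot: [0.913, 3.002, 0.0]
wrist_force: [0.0, 0.4, 0.1]
grip_width: 42.5
finger_force: 0.0
```

Call:
apply_moves(
  targets="0 1 0 0 0 -0.5;0 1 0 0 0 -0.5;0 1 0 0 0 -0.5;-0.06 1 0 0 0 0;0 0.8 0 0 0 0",
)

```text
time: 24.62
tcp_pos: [610.2, 18.4, 169.9]
tcp_rot: [1.147, 2.925, 0.0]
wrist_force: [-0.3, -1.0, -0.4]
grip_width: 42.9
finger_force: 0.0
```

Call:
apply_moves(
  targets="0 0.23 -0.7 0 0 0;0 0 -1 0 0 0;0 0 -0.5 0 0 0;0 0 0 0 0 0;0 0 0 0 0 0",
)

```text
time: 25.03
tcp_pos: [610.2, 21.5, 125.6]
tcp_rot: [-1.147, -2.924, 0.001]
wrist_force: [-0.4, 0.1, -0.2]
grip_width: 42.9
finger_force: 0.0
```

Call:
apply_moves(
  targets="0 0 0 0 0 0;0 0 0 0 0 0;0 0 0 0 0 0;0 0 0 0 0 0",
  claw=1,
  newtons=70,
)

```text
time: 25.37
tcp_pos: [611.3, 21.7, 126.9]
tcp_rot: [1.146, 2.923, 0.001]
wrist_force: [0.5, 0.7, 6.4]
grip_width: 8.1
finger_force: 68.3
```

```bash
python3 st.py
```

```text
25.37 [611.3  21.7 126.9] yhead 47.17 zax [ 0.002  0.    -1.   ] F [0.5 0.7 6.4] T [ 0.078 -0.067  0.304] w 8.1 f 68.3 q6 -0.84 tau6 0.295
```

Call:
apply_moves(
  targets="0 0 -0.025 0 0 -1;0 0 0 0 0 0;0 0 0 0 0 0",
)

```text
time: 25.62
tcp_pos: [611.3, 21.7, 126.4]
tcp_rot: [1.299, 2.859, 0.001]
wrist_force: [0.6, -0.1, 6.1]
grip_width: 8.4
finger_force: 68.3
```

```bash
python3 st.py
```

```text
25.62 [611.3  21.7 126.4] yhead 41.13 zax [ 0.002 -0.    -1.   ] F [ 0.6 -0.1  6.1] T [ 0.098 -0.055  0.321] w 8.4 f 68.3 q6 -0.73 tau6 1.1
```

Call:
apply_moves(
  targets="0 0 -0.025 0 0 -1;0 0 0 0 0 0;0 0 0 0 0 0",
)

```text
time: 25.87
tcp_pos: [611.4, 21.7, 126.0]
tcp_rot: [1.446, 2.787, 0.001]
wrist_force: [0.0, 0.5, 7.9]
grip_width: 8.3
finger_force: 68.6
```

```bash
python3 st.py
```

```text
25.87 [611.4  21.7 126. ] yhead 35.13 zax [ 0.002 -0.    -1.   ] F [0.  0.5 7.9] T [0.074 0.087 0.324] w 8.3 f 68.6 q6 -0.63 tau6 1.129
```

Call:
apply_moves(
  targets="0 0 -0.02 0 0 -0.8;0 0 0 0 0 0;0 0 0 0 0 0",
)

```text
time: 26.12
tcp_pos: [611.4, 21.7, 125.7]
tcp_rot: [1.561, 2.724, 0.002]
wrist_force: [-0.1, 0.1, 9.9]
grip_width: 7.9
finger_force: 69.3
```

```bash
python3 st.py
```

```text
26.12 [611.4  21.7 125.7] yhead 30.35 zax [ 0.002 -0.    -1.   ] F [-0.1  0.1  9.9] T [0.129 0.136 0.329] w 7.9 f 69.3 q6 -0.54 tau6 1.017
```

Call:
apply_moves(
  targets="0 0 -0.015 0 0 -0.5;0 0 0 0 0 0;0 0 0 0 0 0",
)

```text
time: 26.37
tcp_pos: [611.5, 21.7, 125.6]
tcp_rot: [1.632, 2.682, 0.002]
wrist_force: [-1.0, 0.3, 12.1]
grip_width: 8.2
finger_force: 70.0
```

```bash
python3 st.py
```

```text
26.37 [611.5  21.7 125.6] yhead 27.37 zax [ 0.002 -0.    -1.   ] F [-1.   0.3 12.1] T [0.096 0.207 0.418] w 8.2 f 70.0 q6 -0.49 tau6 0.837
```

Call:
apply_moves(
  targets="0 0 0 0 0 0;0 0 0 0 0 0;0 0 1 0 0 0;0 0 1 0 0 0;-0.3 -0.3 0.3 0 0 -0.5",
  claw=0.5,
)

```text
time: 26.78
tcp_pos: [606.4, 16.2, 172.7]
tcp_rot: [1.699, 2.639, 0.003]
wrist_force: [0.7, 0.3, 0.5]
grip_width: 42.7
finger_force: 0.0
```

Call:
apply_moves(
  targets="-0.95 -0.95 0 0 0 0;-0.95 -0.95 0 0 0 0;-0.95 -0.95 0 0 0 0;-0.95 -0.95 0 0 0 0;-0.95 -0.95 0 0 0 0",
)

```text
time: 27.2
tcp_pos: [508.4, -80.0, 170.2]
tcp_rot: [1.702, 2.64, -0.0]
wrist_force: [0.5, -0.4, 0.4]
grip_width: 42.8
finger_force: 0.0
```

Call:
apply_moves(
  targets="-0.19 -0.29 -0.7 0 0 0;0 0 -1 0 0 0;0 0 -0.5 0 0 0;0 0 0 0 0 0;0 0 0 0 0 0",
)

```text
time: 27.62
tcp_pos: [505.6, -84.8, 125.9]
tcp_rot: [-1.702, -2.64, 0.001]
wrist_force: [-0.2, 0.5, 0.5]
grip_width: 42.9
finger_force: 0.0
```

Call:
apply_moves(
  targets="0 0 0 0 0 0;0 0 0 0 0 0;0 0 0 0 0 0;0 0 0 0 0 0",
  claw=1,
)

```text
time: 27.95
tcp_pos: [506.3, -85.0, 126.9]
tcp_rot: [1.701, 2.64, 0.001]
wrist_force: [-1.9, 0.6, 6.6]
grip_width: 8.0
finger_force: 68.5
```

```bash
python3 st.py
```

```text
27.95 [506.3 -85.  126.9] yhead 24.4 zax [ 0.001 -0.    -1.   ] F [-1.9  0.6  6.6] T [0.096 0.157 0.19 ] w 8.0 f 68.5 q6 -0.65 tau6 0.192
```

Call:
apply_moves(
  targets="0 0 -0.025 0 0 -1;0 0 0 0 0 0;0 0 0 0 0 0",
)

```text
time: 28.2
tcp_pos: [506.4, -85.0, 126.5]
tcp_rot: [1.838, 2.546, 0.001]
wrist_force: [-0.1, 0.6, 7.9]
grip_width: 8.2
finger_force: 69.1
```

```bash
python3 st.py
```

```text
28.2 [506.4 -85.  126.5] yhead 18.36 zax [ 0.001 -0.    -1.   ] F [-0.1  0.6  7.9] T [0.157 0.22  0.268] w 8.2 f 69.1 q6 -0.55 tau6 1.104
```

Call:
apply_moves(
  targets="0 0 -0.025 0 0 -1;0 0 0 0 0 0;0 0 0 0 0 0",
)

```text
time: 28.45
tcp_pos: [506.4, -85.0, 126.0]
tcp_rot: [1.968, 2.447, 0.001]
wrist_force: [-0.8, 0.5, 6.9]
grip_width: 8.2
finger_force: 69.2
```

```bash
python3 st.py
```

```text
28.45 [506.4 -85.  126. ] yhead 12.36 zax [ 0.001 -0.    -1.   ] F [-0.8  0.5  6.9] T [0.179 0.225 0.352] w 8.2 f 69.2 q6 -0.44 tau6 1.12
```

Call:
apply_moves(
  targets="0 0 0 0 0 0;0 0 0 0 0 0;0 0 1 0 0 0.47;0 0 1 0 0 1;0 0.3 0.3 0 0 1",
  claw=0.5,
)

```text
time: 28.87
tcp_pos: [506.9, -79.7, 173.5]
tcp_rot: [1.63, 2.683, 0.001]
wrist_force: [0.5, -1.0, 0.3]
grip_width: 42.6
finger_force: 0.0
```

Call:
apply_moves(
  targets="0 0.8 0 0 0 1;0 0.8 0 0 0 1;0 0.8 0 0 0 1;0 0.8 0 0 0 1;0 0.8 0 0 0 1",
)

```text
time: 29.28
tcp_pos: [505.7, 1.7, 171.3]
tcp_rot: [0.88, 3.016, 0.0]
wrist_force: [0.5, -0.2, -0.2]
grip_width: 42.7
finger_force: 0.0
```

Call:
apply_moves(
  targets="-0.04 0.6 0 0 0 1;0 0.34 -0.3 0 0 1;0 0 -0.8 0 0 1;0 0 -0.7 0 0 0;0 0 -0.4 0 0 0",
)

```text
time: 29.7
tcp_pos: [504.4, 20.0, 126.0]
tcp_rot: [-0.404, -3.115, 0.0]
wrist_force: [-0.4, 0.6, -0.2]
grip_width: 42.8
finger_force: 0.0
```

Call:
apply_moves(
  targets="0 0 0 0 0 0;0 0 0 0 0 0",
)

```text
time: 29.87
tcp_pos: [504.8, 19.7, 127.1]
tcp_rot: [-0.406, -3.114, 0.0]
wrist_force: [-0.1, 0.7, 0.2]
grip_width: 42.7
finger_force: 0.0
```

Call:
apply_moves(
  targets="0 0 0 0 0 0;0 0 0 0 0 0;0 0 0 0 0 0;0 0 0 0 0 0",
  claw=1,
)

```text
time: 30.2
tcp_pos: [505.6, 20.1, 127.9]
tcp_rot: [0.405, 3.114, 0.001]
wrist_force: [0.9, 4.6, 5.3]
grip_width: 6.5
finger_force: 68.7
```

```bash
python3 st.py
```

```text
30.2 [505.6  20.1 127.9] yhead 75.16 zax [ 0.002  0.    -1.   ] F [0.9 4.6 5.3] T [ 0.81  -0.028  0.133] w 6.5 f 68.7 q6 -1.33 tau6 0.113
```

Call:
apply_moves(
  targets="0 0 -0.025 0 0 -1;0 0 0 0 0 0;0 0 0 0 0 0",
)

```text
time: 30.45
tcp_pos: [505.7, 20.0, 127.6]
tcp_rot: [0.568, 3.088, 0.001]
wrist_force: [-0.9, 5.1, 7.9]
grip_width: 6.5
finger_force: 69.1
```

```bash
python3 st.py
```

```text
30.45 [505.7  20.  127.6] yhead 69.14 zax [ 0.002  0.    -1.   ] F [-0.9  5.1  7.9] T [0.766 0.142 0.263] w 6.5 f 69.1 q6 -1.23 tau6 1.087
```

Call:
apply_moves(
  targets="0 0 -0.025 0 0 -1;0 0 0 0 0 0;0 0 0 0 0 0",
)

```text
time: 30.7
tcp_pos: [505.7, 20.0, 127.1]
tcp_rot: [0.729, 3.054, 0.001]
wrist_force: [-0.7, 4.3, 8.7]
grip_width: 6.5
finger_force: 69.4
```

```bash
python3 st.py
```

```text
30.7 [505.7  20.  127.1] yhead 63.14 zax [ 0.002  0.    -1.   ] F [-0.7  4.3  8.7] T [0.726 0.189 0.239] w 6.5 f 69.4 q6 -1.12 tau6 1.106
```

Call:
apply_moves(
  targets="0 0 -0.02 0 0 -0.8;0 0 0 0 0 0;0 0 0 0 0 0",
)

```text
time: 30.95
tcp_pos: [505.7, 20.0, 126.8]
tcp_rot: [0.856, 3.021, 0.001]
wrist_force: [-1.9, 4.3, 10.9]
grip_width: 7.0
finger_force: 70.0
```

```bash
python3 st.py
```

```text
30.95 [505.7  20.  126.8] yhead 58.35 zax [ 0.002  0.    -1.   ] F [-1.9  4.3 10.9] T [0.769 0.297 0.311] w 7.0 f 70.0 q6 -1.04 tau6 0.974
```

Call:
apply_moves(
  targets="0 0 -0.02 0 0 -0.6;0 0 0 0 0 0;0 0 0 0 0 0",
)

```text
time: 31.2
tcp_pos: [505.7, 20.1, 126.5]
tcp_rot: [0.95, 2.993, 0.001]
wrist_force: [-2.7, 4.7, 14.6]
grip_width: 6.4
finger_force: 71.4
```

```bash
python3 st.py
```

```text
31.2 [505.7  20.1 126.5] yhead 54.76 zax [ 0.002  0.    -1.   ] F [-2.7  4.7 14.6] T [0.798 0.411 0.38 ] w 6.4 f 71.4 q6 -0.98 tau6 0.853
```

Call:
apply_moves(
  targets="0 0 0 0 0 0;0 0 0 0 0 0;0 0 1 0 0 0;0 0 1 0 0 0;0.3 -0.3 0.3 0 0 0.27",
  claw=0.5,
)

```text
time: 31.62
tcp_pos: [511.1, 14.2, 173.6]
tcp_rot: [0.908, 3.006, 0.001]
wrist_force: [2.2, 0.4, 0.0]
grip_width: 42.5
finger_force: 0.0
```

Call:
apply_moves(
  targets="0.95 -0.95 0 0 0 0.1;0.95 -0.95 0 0 0 0.1;0.95 -0.95 0 0 0 0.1;0.95 -0.95 0 0 0 0;0.95 -0.95 0 0 0 0",
)

```text
time: 32.03
tcp_pos: [606.7, -82.4, 171.5]
tcp_rot: [0.86, 3.021, -0.0]
wrist_force: [0.8, 1.5, 0.5]
grip_width: 42.7
finger_force: 0.0
```

Call:
apply_moves(
  targets="0.28 -0.17 -0.75 0 0 0;0 0 -1 0 0 0;0 0 -0.5 0 0 0;0 0 0 0 0 0;0 0 0 0 0 0",
)

```text
time: 32.45
tcp_pos: [610.7, -84.3, 125.9]
tcp_rot: [-0.86, -3.02, 0.0]
wrist_force: [-0.1, -0.4, -0.1]
grip_width: 42.8
finger_force: 0.0
```

Call:
apply_moves(
  targets="0 0 0 0 0 0;0 0 0 0 0 0;0 0 0 0 0 0;0 0 0 0 0 0",
  claw=1,
)

```text
time: 32.78
tcp_pos: [612.2, -84.3, 127.5]
tcp_rot: [0.859, 3.02, 0.001]
wrist_force: [0.1, 2.7, 5.4]
grip_width: 7.3
finger_force: 68.6
```

```bash
python3 st.py
```

```text
32.78 [612.2 -84.3 127.5] yhead 58.23 zax [ 0.002 -0.    -1.   ] F [0.1 2.7 5.4] T [0.511 0.047 0.135] w 7.3 f 68.6 q6 -1.2 tau6 0.163
```

Call:
apply_moves(
  targets="0 0 -0.025 0 0 -1;0 0 0 0 0 0;0 0 0 0 0 0",
)

```text
time: 33.03
tcp_pos: [612.2, -84.3, 127.1]
tcp_rot: [1.017, 2.97, 0.001]
wrist_force: [-1.0, 4.0, 7.5]
grip_width: 7.6
finger_force: 69.4
```

```bash
python3 st.py
```

```text
33.03 [612.2 -84.3 127.1] yhead 52.19 zax [ 0.002 -0.    -1.   ] F [-1.   4.   7.5] T [0.661 0.084 0.243] w 7.6 f 69.4 q6 -1.1 tau6 1.087
```

Call:
apply_moves(
  targets="0 0 -0.025 0 0 -1;0 0 0 0 0 0;0 0 0 0 0 0",
)

```text
time: 33.28
tcp_pos: [612.3, -84.3, 126.7]
tcp_rot: [1.171, 2.913, 0.001]
wrist_force: [0.4, 3.9, 9.6]
grip_width: 7.2
finger_force: 71.1
```

```bash
python3 st.py
```

```text
33.28 [612.3 -84.3 126.7] yhead 46.19 zax [ 0.002 -0.    -1.   ] F [0.4 3.9 9.6] T [0.73  0.169 0.343] w 7.2 f 71.1 q6 -0.99 tau6 1.162
```

Call:
apply_moves(
  targets="0 0 0 0 0 0;0 0 0 0 0 0;0 0 1 0 0 0;0 0 1 0 0 0;0 0.3 0.3 0 0 -0.64",
  claw=0.5,
)

```text
time: 33.7
tcp_pos: [612.8, -79.6, 174.0]
tcp_rot: [1.266, 2.872, 0.001]
wrist_force: [0.2, 0.4, 0.4]
grip_width: 42.8
finger_force: 0.0
```

Call:
apply_moves(
  targets="0 1 0 0 0 -0.7;0 1 0 0 0 -0.7;0 1 0 0 0 -0.7;-0.03 1 0 0 0 -0.4;0 0.8 0 0 0 0",
)

```text
time: 34.12
tcp_pos: [610.7, 18.6, 171.5]
tcp_rot: [1.637, 2.681, 0.0]
wrist_force: [-0.6, -0.2, 0.1]
grip_width: 42.4
finger_force: 0.0
```

Call:
apply_moves(
  targets="0 0.2 -0.8 0 0 0;0 0 -1 0 0 0;0 0 -0.5 0 0 0;0 0 0 0 0 0;0 0 0 0 0 0",
)

```text
time: 34.53
tcp_pos: [610.7, 21.1, 125.2]
tcp_rot: [-1.633, -2.683, 0.001]
wrist_force: [1.1, -0.3, 0.5]
grip_width: 42.6
finger_force: 0.0
```

Call:
apply_moves(
  targets="0 0 0 0 0 0;0 0 0 0 0 0;0 0 0 0 0 0;0 0 0 0 0 0",
  claw=1,
  newtons=80,
)

```text
time: 34.87
tcp_pos: [611.7, 21.2, 126.4]
tcp_rot: [1.632, 2.683, 0.001]
wrist_force: [-0.9, 0.2, 6.5]
grip_width: 7.0
finger_force: 77.7
```

```bash
python3 st.py
```

```text
34.87 [611.7  21.2 126.4] yhead 27.37 zax [ 0.002 -0.    -1.   ] F [-0.9  0.2  6.5] T [ 0.02  -0.044  0.322] w 7.0 f 77.7 q6 -0.49 tau6 0.308
```

Call:
apply_moves(
  targets="0 0 -0.015 0 0 -0.5;0 0 0 0 0 0;0 0 0 0 0 0",
)

```text
time: 35.12
tcp_pos: [611.8, 21.1, 126.4]
tcp_rot: [1.702, 2.639, 0.001]
wrist_force: [-0.8, -0.7, 9.3]
grip_width: 7.1
finger_force: 78.8
```

```bash
python3 st.py
```

```text
35.12 [611.8  21.1 126.4] yhead 24.37 zax [ 0.002 -0.    -1.   ] F [-0.8 -0.7  9.3] T [-0.157  0.164  0.452] w 7.1 f 78.8 q6 -0.44 tau6 0.87
```

Call:
apply_moves(
  targets="0 0 -0.02 0 0 -0.7;0 0 0 0 0 0;0 0 0 0 0 0",
)

```text
time: 35.37
tcp_pos: [611.8, 21.1, 126.2]
tcp_rot: [1.797, 2.574, 0.002]
wrist_force: [-2.7, -0.8, 12.1]
grip_width: 7.1
finger_force: 79.6
```

```bash
python3 st.py
```

```text
35.37 [611.8  21.1 126.2] yhead 20.16 zax [ 0.002 -0.    -1.   ] F [-2.7 -0.8 12.1] T [-0.111  0.351  0.43 ] w 7.1 f 79.6 q6 -0.37 tau6 1.054
```

Call:
apply_moves(
  targets="0 0 -0.02 0 0 -0.7;0 0 0 0 0 0;0 0 0 0 0 0",
)

```text
time: 35.62
tcp_pos: [611.9, 21.1, 126.0]
tcp_rot: [1.89, 2.507, 0.002]
wrist_force: [-2.9, -0.7, 15.1]
grip_width: 6.8
finger_force: 80.7
```

```bash
python3 st.py
```

```text
35.62 [611.9  21.1 126. ] yhead 15.97 zax [ 0.002 -0.    -1.   ] F [-2.9 -0.7 15.1] T [-0.006  0.484  0.522] w 6.8 f 80.7 q6 -0.29 tau6 1.136
```

Call:
apply_moves(
  targets="0 0 -0.01 0 0 -0.4;0 0 0 0 0 0;0 0 0 0 0 0",
)

```text
time: 35.87
tcp_pos: [611.9, 21.1, 125.9]
tcp_rot: [1.942, 2.467, 0.002]
wrist_force: [-4.3, -0.1, 17.3]
grip_width: 7.1
finger_force: 81.5
```

```bash
python3 st.py
```

```text
35.87 [611.9  21.1 125.9] yhead 13.58 zax [ 0.003 -0.    -1.   ] F [-4.3 -0.1 17.3] T [-0.137  0.534  0.667] w 7.1 f 81.5 q6 -0.25 tau6 0.946
```

Call:
apply_moves(
  targets="0 0 0 0 0 0;0 0 0 0 0 0;0 0 1 0 0 0;0 0 1 0 0 0;-0.3 -0.3 0.3 0 0 -0.2",
  claw=0.5,
)

```text
time: 36.28
tcp_pos: [606.9, 15.8, 172.7]
tcp_rot: [1.967, 2.446, 0.004]
wrist_force: [0.1, 0.3, -0.1]
grip_width: 42.7
finger_force: 0.0
```

Call:
apply_moves(
  targets="-0.95 -0.95 0 0 0 0;-0.95 -0.95 0 0 0 0;-0.95 -0.95 0 0 0 0;-0.95 -0.95 0 0 0 0;-0.95 -0.95 0 0 0 0",
)

```text
time: 36.7
tcp_pos: [508.5, -80.5, 169.8]
tcp_rot: [-1.97, -2.447, 0.0]
wrist_force: [-0.6, 0.3, 0.3]
grip_width: 42.8
finger_force: 0.0
```

Call:
apply_moves(
  targets="-0.19 -0.27 -0.7 0 0 0;0 0 -1 0 0 0;0 0 -0.5 0 0 0;0 0 0 0 0 0;0 0 0 0 0 0",
)

```text
time: 37.12
tcp_pos: [505.8, -84.9, 125.7]
tcp_rot: [-1.969, -2.447, 0.001]
wrist_force: [-0.6, 0.2, -0.3]
grip_width: 42.8
finger_force: 0.0
```

Call:
apply_moves(
  targets="0 0 0 0 0 0;0 0 0 0 0 0;0 0 0 0 0 0;0 0 0 0 0 0",
  claw=1,
)

```text
time: 37.45
tcp_pos: [506.5, -85.0, 126.8]
tcp_rot: [1.968, 2.448, 0.0]
wrist_force: [-3.0, 0.4, 9.1]
grip_width: 6.3
finger_force: 78.4
```

```bash
python3 st.py
```

```text
37.45 [506.5 -85.  126.8] yhead 12.41 zax [ 0.001 -0.    -1.   ] F [-3.   0.4  9.1] T [-0.018  0.433  0.2  ] w 6.3 f 78.4 q6 -0.44 tau6 0.193
```

Call:
apply_moves(
  targets="0 0 -0.02 0 0 -0.7;0 0 0 0 0 0;0 0 0 0 0 0",
)

```text
time: 37.7
tcp_pos: [506.5, -85.0, 126.6]
tcp_rot: [2.057, 2.373, 0.001]
wrist_force: [-3.0, -0.8, 11.2]
grip_width: 6.5
finger_force: 78.9
```

```bash
python3 st.py
```

```text
37.7 [506.5 -85.  126.6] yhead 8.18 zax [ 0.001 -0.    -1.   ] F [-3.  -0.8 11.2] T [0.057 0.547 0.309] w 6.5 f 78.9 q6 -0.37 tau6 0.899
```

Call:
apply_moves(
  targets="0 0 -0.02 0 0 -0.7;0 0 0 0 0 0;0 0 0 0 0 0",
)

```text
time: 37.95
tcp_pos: [506.6, -85.0, 126.3]
tcp_rot: [2.142, 2.296, 0.001]
wrist_force: [-3.7, -0.3, 12.9]
grip_width: 7.0
finger_force: 79.7
```

```bash
python3 st.py
```

```text
37.95 [506.6 -85.  126.3] yhead 3.98 zax [ 0.001 -0.    -1.   ] F [-3.7 -0.3 12.9] T [0.061 0.597 0.337] w 7.0 f 79.7 q6 -0.29 tau6 0.931
```

Call:
apply_moves(
  targets="0 0 -0.015 0 0 -0.7;0 0 0 0 0 0;0 0 0 0 0 0",
)

```text
time: 38.2
tcp_pos: [506.6, -85.0, 126.0]
tcp_rot: [2.225, 2.216, 0.001]
wrist_force: [-3.8, 1.4, 14.6]
grip_width: 7.1
finger_force: 80.1
```

```bash
python3 st.py
```

```text
38.2 [506.6 -85.  126. ] yhead -0.22 zax [ 0.001 -0.    -1.   ] F [-3.8  1.4 14.6] T [0.158 0.689 0.384] w 7.1 f 80.1 q6 -0.22 tau6 0.956
```

Call:
apply_moves(
  targets="0 0 -0.015 0 0 -0.7;0 0 0 0 0 0;0 0 0 0 0 0",
)

```text
time: 38.45
tcp_pos: [506.7, -85.0, 125.9]
tcp_rot: [2.304, 2.133, 0.001]
wrist_force: [-3.5, 0.5, 16.6]
grip_width: 6.3
finger_force: 80.8
```

```bash
python3 st.py
```

```text
38.45 [506.7 -85.  125.9] yhead -4.42 zax [ 0.002 -0.    -1.   ] F [-3.5  0.5 16.6] T [0.239 0.624 0.341] w 6.3 f 80.8 q6 -0.15 tau6 0.995
```

Call:
apply_moves(
  targets="0 0 -0.015 0 0 -0.7;0 0 0 0 0 0;0 0 0 0 0 0",
)

```text
time: 38.7
tcp_pos: [506.7, -85.0, 125.6]
tcp_rot: [2.381, 2.047, 0.001]
wrist_force: [-4.4, 1.7, 17.4]
grip_width: 6.6
finger_force: 81.3
```

```bash
python3 st.py
```

```text
38.7 [506.7 -85.  125.6] yhead -8.61 zax [ 0.002 -0.    -1.   ] F [-4.4  1.7 17.4] T [0.231 0.739 0.478] w 6.6 f 81.3 q6 -0.07 tau6 1.048
```

Call:
apply_moves(
  targets="0 0 0 0 0 0",
)

```text
time: 38.78
tcp_pos: [506.8, -85.0, 125.6]
tcp_rot: [2.38, 2.048, 0.001]
wrist_force: [-4.8, 1.4, 17.4]
grip_width: 6.6
finger_force: 81.4
```

```bash
python3 st.py
```

```text
38.78 [506.8 -85.  125.6] yhead -8.59 zax [ 0.002 -0.    -1.   ] F [-4.8  1.4 17.4] T [0.221 0.709 0.489] w 6.6 f 81.4 q6 -0.08 tau6 0.531
```

Call:
apply_moves(
  targets="0 0 0 0 0 0;0 0 0 0 0 0;0 0 1 0 0 0.56;0 0 1 0 0 1;0 0.3 0.3 0 0 1",
  claw=0.5,
)

```text
time: 39.2
tcp_pos: [507.4, -79.7, 172.7]
tcp_rot: [2.08, 2.351, 0.002]
wrist_force: [1.0, -0.3, -0.1]
grip_width: 42.8
finger_force: 0.0
```

Call:
apply_moves(
  targets="0 0.8 0 0 0 1;0 0.8 0 0 0 1;0 0.8 0 0 0 1;0 0.8 0 0 0 1;0 0.8 0 0 0 1",
)

```text
time: 39.62
tcp_pos: [506.2, 1.8, 170.5]
tcp_rot: [1.401, 2.811, 0.0]
wrist_force: [0.4, -0.7, 0.2]
grip_width: 42.7
finger_force: 0.0
```

Call:
apply_moves(
  targets="-0.05 0.6 0 0 0 1;0 0.34 -0.3 0 0 1;0 0 -0.8 0 0 1;0 0 -0.7 0 0 0;0 0 -0.4 0 0 0",
)

```text
time: 40.03
tcp_pos: [504.7, 20.0, 125.3]
tcp_rot: [-0.95, -2.994, 0.0]
wrist_force: [-0.8, 0.4, 0.1]
grip_width: 42.4
finger_force: 0.0
```

Call:
apply_moves(
  targets="0 0 0 0 0 0;0 0 0 0 0 0",
)

```text
time: 40.2
tcp_pos: [505.0, 19.7, 126.3]
tcp_rot: [-0.953, -2.993, 0.0]
wrist_force: [0.7, -0.4, 1.2]
grip_width: 42.6
finger_force: 0.0
```

Call:
apply_moves(
  targets="0 0 0 0 0 0;0 0 0 0 0 0;0 0 0 0 0 0;0 0 0 0 0 0",
  claw=1,
)

```text
time: 40.53
tcp_pos: [506.3, 19.7, 127.6]
tcp_rot: [0.951, 2.991, 0.001]
wrist_force: [-1.9, -0.1, 13.9]
grip_width: 0.1
finger_force: 7.2
```

```bash
python3 st.py
```

```text
40.53 [506.3  19.7 127.6] yhead 54.71 zax [ 0.003  0.    -1.   ] F [-1.9 -0.1 13.9] T [0.072 0.292 0.031] w 0.1 f 7.2 q6 -0.98 tau6 -0.01
```

Call:
apply_moves(
  targets="0 0 -0.015 0 0 -0.7;0 0 0 0 0 0;0 0 0 0 0 0",
)

```text
time: 40.78
tcp_pos: [506.4, 19.6, 127.5]
tcp_rot: [1.061, 2.954, 0.001]
wrist_force: [-1.8, 0.2, 18.7]
grip_width: -0.1
finger_force: 9.3
```

```bash
python3 st.py
```

```text
40.78 [506.4  19.6 127.5] yhead 50.49 zax [ 0.003 -0.    -1.   ] F [-1.8  0.2 18.7] T [0.038 0.277 0.018] w -0.1 f 9.3 q6 -0.9 tau6 0.607
```

Call:
apply_moves(
  targets="0 0 -0.015 0 0 -0.7;0 0 0 0 0 0;0 0 0 0 0 0",
)

```text
time: 41.03
tcp_pos: [506.7, 19.6, 127.4]
tcp_rot: [1.168, 2.913, 0.002]
wrist_force: [-1.4, -0.7, 23.2]
grip_width: -0.2
finger_force: 11.2
```

```bash
python3 st.py
```

```text
41.03 [506.7  19.6 127.4] yhead 46.29 zax [ 0.003 -0.    -1.   ] F [-1.4 -0.7 23.2] T [-0.072  0.326  0.019] w -0.2 f 11.2 q6 -0.83 tau6 0.608
```

```bash
python3 - <<'E'
from look import *
f=imaging.grab_frame("scene"); c=f["pixels"][150:260,235:375,::-1]; g=imaging.grab_frame("wrist")["pixels"][150:420,130:430,::-1]
c=cv2.resize(c,(420,330),interpolation=cv2.INTER_CUBIC);g=cv2.resize(g,(367,330))
cv2.imwrite("pics/s3.png",np.hstack([c,g]))
E
```

```text
(no output)
```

View pics/s3.png

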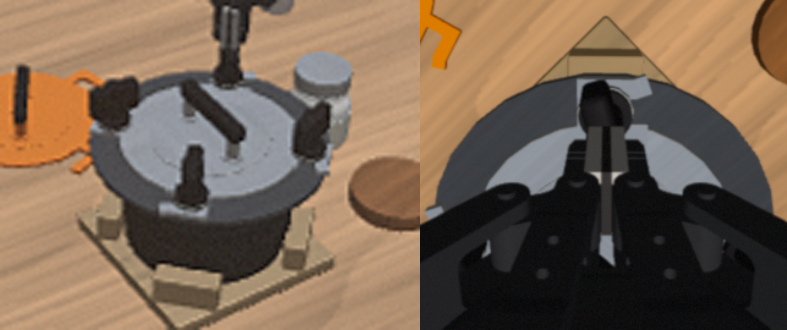

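The fingers shut on nothing at knob 1: the width reads 0 and the wing shows at (600,105), beyond the fingertips. I'll open, rise and measure.

Call:
apply_moves(
  targets="0 0 0.1 0 0 0;0 0 0 0 0 0;0 0 0.8 0 0 0;0 0 1 0 0 0;0 0 1 0 0 0",
  claw=0.5,
  newtons=50,
)

```text
time: 41.55
tcp_pos: [504.5, 19.7, 184.1]
tcp_rot: [-1.168, -2.915, 0.001]
wrist_force: [0.4, 0.2, 0.4]
grip_width: 42.6
finger_force: 0.0
```

Call:
apply_moves(
  targets="0.5 -0.5 0.5 0 0 0;0 0 0 0 0 0;0 0 0 0 0 0",
)

```text
time: 41.8
tcp_pos: [515.5, 9.5, 193.9]
tcp_rot: [1.169, 2.915, 0.001]
wrist_force: [0.1, -0.5, -0.4]
grip_width: 42.7
finger_force: 0.0
```

```bash
python3 st.py; python3 - <<'E'
from look import *
f=imaging.grab_frame("wrist"); cv2.imwrite("pics/w4.png",f["pixels"][:,:,::-1])
comps(f,130,165)
E
```

```text
41.8 [515.5   9.5 193.9] yhead 46.29 zax [ 0.001 -0.    -1.   ] F [ 0.1 -0.5 -0.4] T [0.041 0.006 0.011] w 42.7 f 0.0 q6 -0.85 tau6 -0.222
1165 mean [502.9  21.9 148.1] rect [504.5  20.8  15.1  40.2] heading -28.7 ztop 150.6
1766 mean [555.9 -30.  143.5] rect [558.2 -31.5  74.2  11.9] heading 0.4 ztop 146.1
718 mean [603.6  31.9 143.9] rect [607.1  31.3  15.4  20.4] heading -66.1 ztop 150.0
520 mean [501.2 -81.1 144.5] rect [501.8 -83.5  36.3   7.9] heading 88.1 ztop 149.8
282 mean [597.7 -71.9 140.1] rect [603.5 -72.6  21.2   9.2] heading 19.6 ztop 148.8
```

View pics/w4.png

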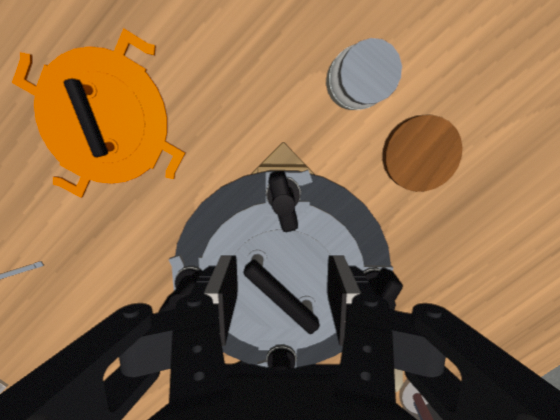

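Knob 1 is intact at (283,200): wing heading −28.7°, top at about 150 mm. The 80 N grip squeezed past the wing, so I'll regrip aligned at 55 N.

Call:
apply_moves(
  targets="-0.52 0.52 -0.5 0 0 1;0 0 -1 0 0 1;0 0 -1 0 0 0.5;0 0 -0.6 0 0 0;0 0 -0.3 0 0 0",
)

```text
time: 42.27
tcp_pos: [502.5, 20.5, 123.2]
tcp_rot: [-0.776, -3.04, 0.001]
wrist_force: [0.0, 0.1, -0.2]
grip_width: 42.6
finger_force: 0.0
```

Call:
apply_moves(
  targets="0 0 0 0 0 0;0 0 0 0 0 0",
)

```text
time: 42.43
tcp_pos: [504.2, 20.3, 125.4]
tcp_rot: [-0.778, -3.042, 0.0]
wrist_force: [0.3, 0.1, 0.2]
grip_width: 42.5
finger_force: 0.0
```

Call:
apply_moves(
  targets="0 0 0 0 0 0;0 0 0 0 0 0;0 0 0 0 0 0;0 0 0 0 0 0",
  claw=1,
  newtons=55,
)

```text
time: 42.77
tcp_pos: [505.3, 20.3, 126.5]
tcp_rot: [0.778, 3.042, 0.001]
wrist_force: [-0.4, 2.9, 6.1]
grip_width: 8.0
finger_force: 53.9
```

```bash
python3 st.py
```

```text
42.77 [505.3  20.3 126.5] yhead 61.32 zax [ 0.002  0.    -1.   ] F [-0.4  2.9  6.1] T [ 0.379  0.02  -0.022] w 8.0 f 53.9 q6 -1.09 tau6 0.014
```

Call:
apply_moves(
  targets="0 0 -0.015 0 0 -0.7;0 0 0 0 0 0;0 0 0 0 0 0",
)

```text
time: 43.02
tcp_pos: [505.4, 20.3, 126.3]
tcp_rot: [0.889, 3.012, 0.001]
wrist_force: [0.0, 2.6, 10.9]
grip_width: 8.2
finger_force: 56.6
```

```bash
python3 st.py
```

```text
43.02 [505.4  20.3 126.3] yhead 57.11 zax [ 0.002  0.    -1.   ] F [ 0.   2.6 10.9] T [0.411 0.272 0.379] w 8.2 f 56.6 q6 -1.02 tau6 0.885
```

Call:
apply_moves(
  targets="0 0 -0.015 0 0 -0.7;0 0 0 0 0 0;0 0 0 0 0 0",
)

```text
time: 43.27
tcp_pos: [505.4, 20.3, 126.1]
tcp_rot: [0.999, 2.977, 0.001]
wrist_force: [-2.2, 2.5, 13.2]
grip_width: 8.4
finger_force: 56.7
```

```bash
python3 st.py
```

```text
43.27 [505.4  20.3 126.1] yhead 52.91 zax [ 0.002  0.    -1.   ] F [-2.2  2.5 13.2] T [0.45  0.247 0.377] w 8.4 f 56.7 q6 -0.94 tau6 0.949
```

Call:
apply_moves(
  targets="0 0 -0.015 0 0 -0.7;0 0 0 0 0 0;0 0 0 0 0 0",
)

```text
time: 43.52
tcp_pos: [505.5, 20.3, 126.0]
tcp_rot: [1.107, 2.938, 0.001]
wrist_force: [-2.6, 3.0, 15.4]
grip_width: 7.9
finger_force: 57.3
```

```bash
python3 st.py
```

```text
43.52 [505.5  20.3 126. ] yhead 48.72 zax [ 0.002  0.    -1.   ] F [-2.6  3.  15.4] T [0.492 0.399 0.405] w 7.9 f 57.3 q6 -0.87 tau6 0.983
```

Call:
apply_moves(
  targets="0 0 -0.01 0 0 -0.5;0 0 0 0 0 0;0 0 0 0 0 0",
)

```text
time: 43.77
tcp_pos: [505.5, 20.3, 125.8]
tcp_rot: [1.183, 2.908, 0.001]
wrist_force: [-2.3, 2.9, 16.6]
grip_width: 8.1
finger_force: 58.1
```

```bash
python3 st.py
```

```text
43.77 [505.5  20.3 125.8] yhead 45.73 zax [ 0.002  0.    -1.   ] F [-2.3  2.9 16.6] T [0.448 0.463 0.497] w 8.1 f 58.1 q6 -0.82 tau6 0.871
```

Call:
apply_moves(
  targets="0 0 0 0 0 0;0 0 0 0 0 0;0 0 1 0 0 0;0 0 1 0 0 0;0.3 -0.3 0.3 0 0 0.3",
  claw=0.5,
)

```text
time: 44.18
tcp_pos: [510.8, 14.6, 172.8]
tcp_rot: [1.138, 2.927, 0.001]
wrist_force: [0.9, -0.7, 0.4]
grip_width: 42.4
finger_force: 0.0
```

Call:
apply_moves(
  targets="0.95 -0.95 0 0 0 0.2;0.95 -0.95 0 0 0 0.2;0.95 -0.95 0 0 0 0;0.95 -0.95 0 0 0 0;0.95 -0.95 0 0 0 0",
)

```text
time: 44.6
tcp_pos: [606.4, -81.9, 170.7]
tcp_rot: [1.076, 2.951, -0.0]
wrist_force: [-0.5, 0.3, 0.4]
grip_width: 42.7
finger_force: 0.0
```

Call:
apply_moves(
  targets="0.28 -0.18 -0.7 0 0 0;0 0 -1 0 0 0;0 0 -0.5 0 0 0;0 0 0 0 0 0;0 0 0 0 0 0",
)

```text
time: 45.02
tcp_pos: [610.5, -84.0, 126.2]
tcp_rot: [-1.075, -2.95, 0.0]
wrist_force: [0.6, 0.6, 0.2]
grip_width: 43.2
finger_force: 0.0
```

Call:
apply_moves(
  targets="0 0 0 0 0 0;0 0 0 0 0 0;0 0 0 0 0 0;0 0 0 0 0 0",
  claw=1,
)

```text
time: 45.35
tcp_pos: [612.0, -84.1, 127.6]
tcp_rot: [1.075, 2.95, 0.001]
wrist_force: [1.7, 3.3, 6.6]
grip_width: 6.7
finger_force: 53.9
```

```bash
python3 st.py
```

```text
45.35 [612.  -84.1 127.6] yhead 49.94 zax [ 0.002  0.    -1.   ] F [1.7 3.3 6.6] T [ 0.592 -0.184  0.067] w 6.7 f 53.9 q6 -1.06 tau6 0.033
```

Call:
apply_moves(
  targets="0 0 -0.02 0 0 -1;0 0 0 0 0 0;0 0 0 0 0 0",
)

```text
time: 45.6
tcp_pos: [612.7, -84.5, 128.0]
tcp_rot: [1.229, 2.888, 0.001]
wrist_force: [-0.9, 2.2, 15.1]
grip_width: -0.0
finger_force: 8.0
```

```bash
python3 st.py
```

```text
45.6 [612.7 -84.5 128. ] yhead 43.89 zax [ 0.003 -0.001 -1.   ] F [-0.9  2.2 15.1] T [ 0.318 -0.015 -0.042] w -0.0 f 8.0 q6 -0.95 tau6 0.831
```

Call:
apply_moves(
  targets="0 0 -0.015 0 0 -0.7;0 0 0 0 0 0;0 0 0 0 0 0",
)

```text
time: 45.85
tcp_pos: [612.9, -84.7, 127.9]
tcp_rot: [1.333, 2.841, 0.001]
wrist_force: [-0.7, 2.3, 19.2]
grip_width: 0.2
finger_force: 9.5
```

```bash
python3 st.py
```

```text
45.85 [612.9 -84.7 127.9] yhead 39.71 zax [ 0.004 -0.001 -1.   ] F [-0.7  2.3 19.2] T [ 0.218  0.117 -0.03 ] w 0.2 f 9.5 q6 -0.88 tau6 0.605
```

Knob 3 slipped too, because the pads sat too high on the lowered wing (width 6.7 mm). I'll open, look, and regrip about 2.5 mm lower.

Call:
apply_moves(
  targets="0 0 0 0 0 0;0 0 0 0 0 0;0 0 1 0 0 0.5;0 0 1 0 0 1;-0.5 0.5 1 0 0 0.5",
  claw=0.5,
)

```text
time: 46.27
tcp_pos: [602.3, -75.6, 186.7]
tcp_rot: [1.022, 2.97, -0.0]
wrist_force: [-0.6, -0.1, 0.5]
grip_width: 43.2
finger_force: 0.0
```

Call:
apply_moves(
  targets="-0.7 0.7 1 0 0 0;-0.7 0.7 0.3 0 0 0;0 0 0 0 0 0;0 0 0 0 0 0",
)

```text
time: 46.6
tcp_pos: [573.2, -46.1, 212.7]
tcp_rot: [1.028, 2.967, 0.0]
wrist_force: [0.2, 0.4, 0.5]
grip_width: 42.9
finger_force: 0.0
```

```bash
python3 st.py; python3 - <<'E'
from look import *
f=imaging.grab_frame("wrist"); cv2.imwrite("pics/w5.png",f["pixels"][:,:,::-1])
comps(f,137,165)
P=cloud(f); m=(f["range_z"]>0)&(P[...,2]>105)&(P[...,2]<122)&(np.hypot(P[...,0]-558.4,P[...,1]+32.3)<62)&(np.hypot(P[...,0]-558.4,P[...,1]+32.3)>15)&(f["pixels"].min(2)>90)
q=P[m]-[558.4,-32.3,0];a=np.c_[q[:,:2],np.ones(len(q))];c,*_=np.linalg.lstsq(a,q[:,2],rcond=None);print("lid plane tilt deg",np.degrees(c[:2]).round(2),"z",c[2].round(2),len(q))
r=np.hypot(P[...,0]-558.4,P[...,1]+32.3);m=(f["range_z"]>0)&(r>83)&(r<90)&(P[...,2]>100)&(P[...,2]<115)&(f["pixels"].max(2)<90)
q=P[m]-[558.4,-32.3,0];a=np.c_[q[:,:2],np.ones(len(q))];c,*_=np.linalg.lstsq(a,q[:,2],rcond=None);print("flange",np.degrees(c[:2]).round(2),c[2].round(2),len(q))
E
```

```text
46.6 [573.2 -46.1 212.7] yhead 51.79 zax [ 0.001 -0.    -1.   ] F [0.2 0.4 0.5] T [ 0.051 -0.058  0.015] w 42.9 f 0.0 q6 -1.04 tau6 0.235
1221 mean [504.6  20.1 148.4] rect [504.9  20.   15.5  39.3] heading -39.0 ztop 150.0
1632 mean [556.8 -31.5 144.5] rect [558.4 -31.9  73.6  12. ] heading 0.3 ztop 146.1
1005 mean [506.2 -83.2 148. ] rect [506.1 -84.8  15.1  39.5] heading 89.2 ztop 149.8
1161 mean [608.5  21.3 147.4] rect [610.3  21.3  15.5  39.9] heading -67.4 ztop 150.3
815 mean [609.3 -82.  148.8] rect [611.7 -84.   15.2  40.1] heading -37.7 ztop 151.1
lid plane tilt deg [ 0.12 -0.18] z 113.78 15461
flange [ 0.13 -0.07] 109.52 3718
```

View pics/w5.png

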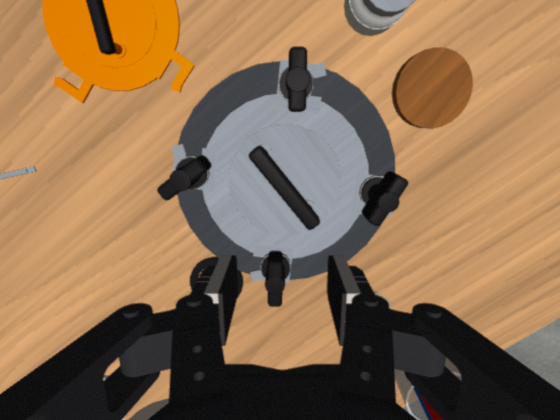

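The wrist view shows the lid level, with its top 4.3 mm over the flange. The knobs are at (185,178), (298,80), (385,197) and (275,278). Next I grip knob 3 lower.

Call:
apply_moves(
  targets="0.95 -0.95 -0.4 0 0 0.08;0.94 -0.95 -1 0 0 0;0 0 -1 0 0 0;0 0 -1 0 0 0;0 0 -0.8 0 0 0",
)

```text
time: 47.07
tcp_pos: [610.9, -85.5, 125.4]
tcp_rot: [-1.018, -2.97, 0.001]
wrist_force: [0.3, -0.1, 0.6]
grip_width: 42.9
finger_force: 0.0
```

Call:
apply_moves(
  targets="0 0 -0.2 0 0 0;0 0 0 0 0 0;0 0 0 0 0 0",
)

```text
time: 47.32
tcp_pos: [611.5, -84.8, 124.0]
tcp_rot: [-1.018, -2.972, 0.0]
wrist_force: [-0.3, -0.6, 0.3]
grip_width: 42.5
finger_force: 0.0
```

Call:
apply_moves(
  targets="0 0 0 0 0 0;0 0 0 0 0 0;0 0 0 0 0 0;0 0 0 0 0 0",
  claw=1,
)

```text
time: 47.65
tcp_pos: [612.1, -84.2, 125.1]
tcp_rot: [1.017, 2.97, 0.001]
wrist_force: [0.6, 2.7, 5.3]
grip_width: 8.9
finger_force: 53.8
```

```bash
python3 st.py
```

```text
47.65 [612.1 -84.2 125.1] yhead 52.2 zax [ 0.002  0.    -1.   ] F [0.6 2.7 5.3] T [ 0.541 -0.251 -0.127] w 8.9 f 53.8 q6 -1.1 tau6 -0.096
```

Width is 8.9 mm, a good grip. Turning.

Call:
apply_moves(
  targets="0 0 -0.02 0 0 -1;0 0 -0.02 0 0 -0.6;0 0 0 0 0 0;0 0 0 0 0 0",
)

```text
time: 47.98
tcp_pos: [612.2, -84.2, 124.6]
tcp_rot: [1.262, 2.874, 0.001]
wrist_force: [0.8, 4.3, 10.2]
grip_width: 9.0
finger_force: 54.7
```

```bash
python3 st.py
```

```text
47.98 [612.2 -84.2 124.6] yhead 42.6 zax [ 0.003 -0.    -1.   ] F [ 0.8  4.3 10.2] T [0.627 0.008 0.286] w 9.0 f 54.7 q6 -0.93 tau6 0.883
```

Call:
apply_moves(
  targets="0 0 -0.02 0 0 -0.8;0 0 0 0 0 0;0 0 0 0 0 0",
)

```text
time: 48.23
tcp_pos: [612.3, -84.2, 124.4]
tcp_rot: [1.381, 2.819, 0.002]
wrist_force: [-0.5, 4.0, 12.9]
grip_width: 9.1
finger_force: 55.0
```

```bash
python3 st.py
```

```text
48.23 [612.3 -84.2 124.4] yhead 37.8 zax [ 0.003 -0.    -1.   ] F [-0.5  4.  12.9] T [0.674 0.063 0.292] w 9.1 f 55.0 q6 -0.85 tau6 0.992
```

Call:
apply_moves(
  targets="0 0 -0.015 0 0 -0.6;0 0 0 0 0 0;0 0 0 0 0 0",
)

```text
time: 48.48
tcp_pos: [612.3, -84.2, 124.3]
tcp_rot: [1.469, 2.774, 0.002]
wrist_force: [-1.2, 3.4, 14.0]
grip_width: 9.5
finger_force: 55.4
```

```bash
python3 st.py
```

```text
48.48 [612.3 -84.2 124.3] yhead 34.21 zax [ 0.003 -0.    -1.   ] F [-1.2  3.4 14. ] T [0.657 0.224 0.386] w 9.5 f 55.4 q6 -0.78 tau6 0.889
```

Call:
apply_moves(
  targets="0 0 -0.015 0 0 -0.6;0 0 0 0 0 0;0 0 0 0 0 0",
)

```text
time: 48.73
tcp_pos: [612.4, -84.2, 124.1]
tcp_rot: [1.555, 2.727, 0.002]
wrist_force: [-1.9, 3.6, 17.1]
grip_width: 9.1
finger_force: 55.8
```

```bash
python3 st.py
```

```text
48.73 [612.4 -84.2 124.1] yhead 30.62 zax [ 0.003 -0.    -1.   ] F [-1.9  3.6 17.1] T [0.729 0.288 0.492] w 9.1 f 55.8 q6 -0.72 tau6 0.942
```

Call:
apply_moves(
  targets="0 0 0 0 0 0",
)

```text
time: 48.82
tcp_pos: [612.3, -84.2, 124.1]
tcp_rot: [1.554, 2.727, 0.002]
wrist_force: [-1.6, 4.1, 17.6]
grip_width: 9.2
finger_force: 55.8
```

```bash
python3 st.py
```

```text
48.82 [612.3 -84.2 124.1] yhead 30.64 zax [ 0.003 -0.    -1.   ] F [-1.6  4.1 17.6] T [0.718 0.26  0.458] w 9.2 f 55.8 q6 -0.72 tau6 0.496
```

Call:
apply_moves(
  targets="0 0 0 0 0 0;0 0 0 0 0 0;0 0 1 0 0 0;0 0 1 0 0 0;0 0.28 0.4 0 0 -0.33",
  claw=0.5,
)

```text
time: 49.23
tcp_pos: [612.1, -79.7, 172.5]
tcp_rot: [1.602, 2.7, 0.001]
wrist_force: [0.4, -0.0, 1.3]
grip_width: 42.8
finger_force: 0.0
```

Call:
apply_moves(
  targets="-0.03 1 0 0 0 -0.5;0 1 0 0 0 -0.5;0 1 0 0 0 0;0 1 0 0 0 0;0 0.8 0 0 0 0",
)

```text
time: 49.65
tcp_pos: [610.3, 18.4, 170.3]
tcp_rot: [-1.742, -2.614, -0.0]
wrist_force: [0.7, -0.4, 0.4]
grip_width: 42.7
finger_force: 0.0
```

Call:
apply_moves(
  targets="0 0.2 -0.9 0 0 0;0 0 -1 0 0 0;0 0 -0.5 0 0 0;0 0 0 0 0 0;0 0 0 0 0 0",
)

```text
time: 50.07
tcp_pos: [610.3, 20.9, 122.0]
tcp_rot: [-1.742, -2.613, 0.001]
wrist_force: [-0.6, -0.5, 0.6]
grip_width: 42.9
finger_force: 0.0
```

Call:
apply_moves(
  targets="0 0 0 0 0 0;0 0 0 0 0 0;0 0 0 0 0 0;0 0 0 0 0 0",
  claw=1,
)

```text
time: 50.4
tcp_pos: [611.6, 21.1, 123.2]
tcp_rot: [1.742, 2.612, 0.002]
wrist_force: [2.5, 0.6, 8.3]
grip_width: 9.3
finger_force: 54.1
```

```bash
python3 st.py
```

```text
50.4 [611.6  21.1 123.2] yhead 22.61 zax [ 0.002  0.    -1.   ] F [2.5 0.6 8.3] T [ 0.074 -0.213  0.009] w 9.3 f 54.1 q6 -0.41 tau6 0.009
```

Call:
apply_moves(
  targets="0 0 0 0 0 -0.7;0 0 0 0 0 0;0 0 0 0 0 0",
)

```text
time: 50.65
tcp_pos: [611.6, 21.0, 123.2]
tcp_rot: [1.836, 2.547, 0.002]
wrist_force: [1.0, 1.1, 6.7]
grip_width: 9.4
finger_force: 54.9
```

```bash
python3 st.py
```

```text
50.65 [611.6  21.  123.2] yhead 18.43 zax [ 0.002 -0.    -1.   ] F [1.  1.1 6.7] T [ 0.136 -0.291  0.556] w 9.4 f 54.9 q6 -0.34 tau6 1.144
```

Call:
apply_moves(
  targets="0 0 0 0 0 -0.35;0 0 0 0 0 0;0 0 0 0 0 0",
)

```text
time: 50.9
tcp_pos: [611.5, 21.0, 123.1]
tcp_rot: [1.882, 2.513, 0.002]
wrist_force: [1.8, 0.4, 6.1]
grip_width: 9.5
finger_force: 55.2
```

```bash
python3 st.py
```

```text
50.9 [611.5  21.  123.1] yhead 16.35 zax [ 0.002 -0.    -1.   ] F [1.8 0.4 6.1] T [ 0.144 -0.331  0.707] w 9.5 f 55.2 q6 -0.3 tau6 0.946
```

Call:
apply_moves(
  targets="0 0 0 0 0 -0.35;0 0 0 0 0 0;0 0 0 0 0 0",
)

```text
time: 51.15
tcp_pos: [611.5, 21.0, 123.1]
tcp_rot: [1.927, 2.479, 0.002]
wrist_force: [1.4, 0.1, 5.3]
grip_width: 10.0
finger_force: 55.5
```

```bash
python3 st.py
```

```text
51.15 [611.5  21.  123.1] yhead 14.27 zax [ 0.002 -0.    -1.   ] F [1.4 0.1 5.3] T [ 0.088 -0.359  0.747] w 10.0 f 55.5 q6 -0.26 tau6 0.978
```

Call:
apply_moves(
  targets="0 0 0 0 0 0;0 0 0 0 0 0;0 0 1 0 0 0;0 0 1 0 0 0;-0.3 -0.3 0.4 0 0 -0.51",
  claw=0.5,
)

```text
time: 51.57
tcp_pos: [606.0, 15.7, 172.2]
tcp_rot: [1.992, 2.427, 0.003]
wrist_force: [0.3, -0.1, 0.2]
grip_width: 43.0
finger_force: 0.0
```

Call:
apply_moves(
  targets="-0.95 -0.95 0 0 0 -0.5;-0.95 -0.95 0 0 0 -0.5;-0.95 -0.95 0 0 0 -0.5;-0.95 -0.95 0 0 0 -0.5;-0.95 -0.95 0 0 0 0",
)

```text
time: 51.98
tcp_pos: [508.2, -80.5, 170.1]
tcp_rot: [-2.241, -2.201, 0.0]
wrist_force: [0.4, -0.7, -0.5]
grip_width: 43.0
finger_force: 0.0
```

Call:
apply_moves(
  targets="-0.18 -0.24 -0.9 0 0 0;0 0 -1 0 0 0;0 0 -0.5 0 0 0;0 0 0 0 0 0;0 0 0 0 0 0",
)

```text
time: 52.4
tcp_pos: [505.8, -84.4, 121.9]
tcp_rot: [-2.236, -2.205, 0.001]
wrist_force: [0.1, -0.1, 0.1]
grip_width: 42.8
finger_force: 0.0
```

Call:
apply_moves(
  targets="0 0 0 0 0 0;0 0 0 0 0 0;0 0 0 0 0 0;0 0 0 0 0 0",
  claw=1,
)

```text
time: 52.73
tcp_pos: [506.6, -84.5, 123.0]
tcp_rot: [2.236, 2.205, 0.001]
wrist_force: [-1.1, 1.4, 6.2]
grip_width: 9.3
finger_force: 53.8
```

```bash
python3 st.py
```

```text
52.73 [506.6 -84.5 123. ] yhead -0.82 zax [ 0.001 -0.    -1.   ] F [-1.1  1.4  6.2] T [ 0.108  0.163 -0.059] w 9.3 f 53.8 q6 -0.21 tau6 -0.076
```

Call:
apply_moves(
  targets="0 0 0 0 0 -0.7;0 0 0 0 0 0;0 0 0 0 0 0",
)

```text
time: 52.98
tcp_pos: [506.6, -84.5, 122.9]
tcp_rot: [2.315, 2.122, 0.001]
wrist_force: [-0.3, 1.1, 5.6]
grip_width: 9.6
finger_force: 54.8
```

```bash
python3 st.py
```

```text
52.98 [506.6 -84.5 122.9] yhead -4.99 zax [ 0.001 -0.    -1.   ] F [-0.3  1.1  5.6] T [0.212 0.047 0.441] w 9.6 f 54.8 q6 -0.14 tau6 1.069
```

Call:
apply_moves(
  targets="0 0 0 0 0 -0.35;0 0 0 0 0 0;0 0 0 0 0 0",
)

```text
time: 53.23
tcp_pos: [506.6, -84.6, 122.9]
tcp_rot: [2.353, 2.08, 0.001]
wrist_force: [-0.1, 0.8, 7.7]
grip_width: 9.7
finger_force: 55.3
```

```bash
python3 st.py
```

```text
53.23 [506.6 -84.6 122.9] yhead -7.04 zax [ 0.001 -0.    -1.   ] F [-0.1  0.8  7.7] T [0.251 0.059 0.56 ] w 9.7 f 55.3 q6 -0.1 tau6 0.868
```

Call:
apply_moves(
  targets="0 0 0 0 0 -0.35;0 0 0 0 0 0;0 0 0 0 0 0",
)

```text
time: 53.48
tcp_pos: [506.6, -84.6, 122.8]
tcp_rot: [2.39, 2.037, 0.001]
wrist_force: [-1.2, 1.3, 5.6]
grip_width: 9.7
finger_force: 55.0
```

```bash
python3 st.py
```

```text
53.48 [506.6 -84.6 122.8] yhead -9.13 zax [ 0.001 -0.    -1.   ] F [-1.2  1.3  5.6] T [ 0.273 -0.015  0.568] w 9.7 f 55.0 q6 -0.07 tau6 0.85
```

Call:
apply_moves(
  targets="0 0 0 0 0 -0.35;0 0 0 0 0 0;0 0 0 0 0 0",
)

```text
time: 53.73
tcp_pos: [506.6, -84.6, 122.7]
tcp_rot: [2.427, 1.993, 0.001]
wrist_force: [-0.2, 1.7, 6.3]
grip_width: 9.6
finger_force: 55.2
```

```bash
python3 st.py
```

```text
53.73 [506.6 -84.6 122.7] yhead -11.21 zax [ 0.001 -0.    -1.   ] F [-0.2  1.7  6.3] T [0.335 0.004 0.59 ] w 9.6 f 55.2 q6 -0.03 tau6 0.926
```

Call:
apply_moves(
  targets="0 0 0 0 0 -0.4;0 0 0 0 0 0;0 0 0 0 0 0",
)

```text
time: 53.98
tcp_pos: [506.6, -84.6, 122.6]
tcp_rot: [2.468, 1.943, 0.001]
wrist_force: [1.5, 2.0, 4.6]
grip_width: 9.5
finger_force: 55.4
```

```bash
python3 st.py
```

```text
53.98 [506.6 -84.6 122.6] yhead -13.58 zax [ 0.001 -0.    -1.   ] F [1.5 2.  4.6] T [ 0.385 -0.27   0.651] w 9.5 f 55.4 q6 0.01 tau6 0.991
```

Call:
apply_moves(
  targets="0 0 0 0 0 0;0 0 0 0 0 0;0 0 1 0 0 0.76;0 0 1 0 0 1;0 0.3 0.4 0 0 1",
  claw=0.5,
)

```text
time: 54.4
tcp_pos: [506.6, -79.4, 171.9]
tcp_rot: [2.159, 2.28, 0.001]
wrist_force: [1.0, 0.2, 1.0]
grip_width: 42.4
finger_force: 0.0
```

Call:
apply_moves(
  targets="0 0.8 0 0 0 1;0 0.8 0 0 0 1;0 0.8 0 0 0 1;0 0.8 0 0 0 1;0 0.8 0 0 0 1",
)

```text
time: 54.82
tcp_pos: [505.6, 2.0, 170.0]
tcp_rot: [-1.495, -2.763, 0.0]
wrist_force: [0.6, 0.1, 1.2]
grip_width: 42.7
finger_force: 0.0
```

Call:
apply_moves(
  targets="-0.05 0.6 0 0 0 1;0 0.33 -0.3 0 0 1;0 0 -0.8 0 0 1;0 0 -0.8 0 0 0;0 0 -0.5 0 0 0",
)

```text
time: 55.23
tcp_pos: [504.2, 20.1, 120.9]
tcp_rot: [-1.051, -2.959, 0.001]
wrist_force: [-0.6, -0.2, -0.6]
grip_width: 42.5
finger_force: 0.0
```

Call:
apply_moves(
  targets="0 0 0 0 0 0;0 0 0 0 0 0",
)

```text
time: 55.4
tcp_pos: [504.5, 19.8, 121.8]
tcp_rot: [-1.054, -2.958, 0.001]
wrist_force: [0.4, -0.4, 0.2]
grip_width: 42.5
finger_force: 0.0
```

Call:
apply_moves(
  targets="0 0 0 0 0 0;0 0 0 0 0 0;0 0 0 0 0 0;0 0 0 0 0 0",
  claw=1,
)

```text
time: 55.73
tcp_pos: [505.7, 20.1, 123.0]
tcp_rot: [1.053, 2.958, 0.001]
wrist_force: [0.1, 2.1, 4.8]
grip_width: 9.4
finger_force: 53.7
```

```bash
python3 st.py
```

```text
55.73 [505.7  20.1 123. ] yhead 50.81 zax [ 0.002  0.    -1.   ] F [0.1 2.1 4.8] T [ 0.426 -0.056  0.064] w 9.4 f 53.7 q6 -0.91 tau6 0.102
```

Call:
apply_moves(
  targets="0 0 0 0 0 -0.7;0 0 0 0 0 0;0 0 0 0 0 0",
)

```text
time: 55.98
tcp_pos: [505.7, 20.1, 122.9]
tcp_rot: [1.158, 2.919, 0.001]
wrist_force: [0.2, 3.3, 7.0]
grip_width: 9.9
finger_force: 55.1
```

```bash
python3 st.py
```

```text
55.98 [505.7  20.1 122.9] yhead 46.73 zax [ 0.002  0.    -1.   ] F [0.2 3.3 7. ] T [ 0.396 -0.013  0.465] w 9.9 f 55.1 q6 -0.84 tau6 1.19
```

Call:
apply_moves(
  targets="0 0 0 0 0 -0.35;0 0 0 0 0 0;0 0 0 0 0 0",
)

```text
time: 56.23
tcp_pos: [505.7, 20.0, 122.8]
tcp_rot: [1.21, 2.897, 0.001]
wrist_force: [0.5, 4.0, 6.5]
grip_width: 9.6
finger_force: 55.2
```

```bash
python3 st.py
```

```text
56.23 [505.7  20.  122.8] yhead 44.66 zax [ 0.002  0.    -1.   ] F [0.5 4.  6.5] T [ 0.442 -0.092  0.551] w 9.6 f 55.2 q6 -0.8 tau6 0.829
```

Call:
apply_moves(
  targets="0 0 0 0 0 -0.35;0 0 0 0 0 0;0 0 0 0 0 0",
)

```text
time: 56.48
tcp_pos: [505.6, 20.0, 122.8]
tcp_rot: [1.263, 2.875, 0.001]
wrist_force: [0.6, 2.6, 5.8]
grip_width: 9.2
finger_force: 55.3
```

```bash
python3 st.py
```

```text
56.48 [505.6  20.  122.8] yhead 42.56 zax [ 0.002  0.    -1.   ] F [0.6 2.6 5.8] T [ 0.426 -0.032  0.57 ] w 9.2 f 55.3 q6 -0.76 tau6 0.87
```

Call:
apply_moves(
  targets="0 0 0 0 0 -0.35;0 0 0 0 0 0;0 0 0 0 0 0",
)

```text
time: 56.73
tcp_pos: [505.6, 20.0, 122.7]
tcp_rot: [1.315, 2.851, 0.001]
wrist_force: [0.8, 2.4, 5.7]
grip_width: 9.5
finger_force: 55.5
```

```bash
python3 st.py
```

```text
56.73 [505.6  20.  122.7] yhead 40.48 zax [ 0.002 -0.    -1.   ] F [0.8 2.4 5.7] T [ 0.458 -0.225  0.651] w 9.5 f 55.5 q6 -0.73 tau6 0.92
```

Call:
apply_moves(
  targets="0 0 0 0 0 0;0 0 0 0 0 0;0 0 1 0 0 0;0 0 1 0 0 0;0.3 -0.3 0.4 0 0 -0.43",
  claw=0.5,
)

```text
time: 57.15
tcp_pos: [510.6, 14.4, 171.9]
tcp_rot: [1.38, 2.822, 0.001]
wrist_force: [1.7, -0.5, 0.5]
grip_width: 42.6
finger_force: 0.0
```

Call:
apply_moves(
  targets="0.95 -0.95 0 0 0 -0.2;0.95 -0.95 0 0 0 -0.2;0.95 -0.95 0 0 0 0;0.95 -0.95 0 0 0 0;0.95 -0.95 0 0 0 0",
)

```text
time: 57.57
tcp_pos: [606.4, -82.2, 170.0]
tcp_rot: [-1.441, -2.791, 0.0]
wrist_force: [-0.1, -0.3, -0.9]
grip_width: 42.6
finger_force: 0.0
```

Call:
apply_moves(
  targets="0.28 -0.17 -0.9 0 0 0;0 0 -1 0 0 0;0 0 -0.5 0 0 0;0 0 0 0 0 0;0 0 0 0 0 0",
)

```text
time: 57.98
tcp_pos: [610.9, -84.2, 121.9]
tcp_rot: [-1.441, -2.79, 0.001]
wrist_force: [-0.9, -0.0, -0.5]
grip_width: 42.6
finger_force: 0.0
```

Call:
apply_moves(
  targets="0 0 0 0 0 0;0 0 0 0 0 0;0 0 0 0 0 0;0 0 0 0 0 0",
  claw=1,
)

```text
time: 58.32
tcp_pos: [612.3, -84.2, 123.4]
tcp_rot: [1.441, 2.789, 0.001]
wrist_force: [-0.5, 2.2, 6.9]
grip_width: 9.5
finger_force: 53.8
```

```bash
python3 st.py
```

```text
58.32 [612.3 -84.2 123.4] yhead 35.35 zax [ 0.002 -0.    -1.   ] F [-0.5  2.2  6.9] T [ 0.377 -0.025 -0.163] w 9.5 f 53.8 q6 -0.8 tau6 -0.211
```

Call:
apply_moves(
  targets="0 0 0 0 0 -0.7;0 0 0 0 0 0;0 0 0 0 0 0",
)

```text
time: 58.57
tcp_pos: [612.3, -84.2, 123.4]
tcp_rot: [1.542, 2.735, 0.001]
wrist_force: [-0.1, 2.4, 5.7]
grip_width: 9.4
finger_force: 54.6
```

```bash
python3 st.py
```

```text
58.57 [612.3 -84.2 123.4] yhead 31.16 zax [ 0.002 -0.    -1.   ] F [-0.1  2.4  5.7] T [0.443 0.012 0.433] w 9.4 f 54.6 q6 -0.73 tau6 1.066
```

Call:
apply_moves(
  targets="0 0 0 0 0 -0.35;0 0 0 0 0 0;0 0 0 0 0 0",
)

```text
time: 58.82
tcp_pos: [612.3, -84.3, 123.3]
tcp_rot: [1.591, 2.707, 0.001]
wrist_force: [0.3, 3.0, 6.2]
grip_width: 9.3
finger_force: 55.2
```

```bash
python3 st.py
```

```text
58.82 [612.3 -84.3 123.3] yhead 29.11 zax [ 0.002 -0.    -1.   ] F [0.3 3.  6.2] T [ 0.498 -0.111  0.52 ] w 9.3 f 55.2 q6 -0.69 tau6 0.868
```

Call:
apply_moves(
  targets="0 0 0 0 0 -0.35;0 0 0 0 0 0;0 0 0 0 0 0",
)

```text
time: 59.07
tcp_pos: [612.3, -84.3, 123.3]
tcp_rot: [1.64, 2.677, 0.001]
wrist_force: [0.9, 2.5, 5.2]
grip_width: 9.5
finger_force: 55.2
```

```bash
python3 st.py
```

```text
59.07 [612.3 -84.3 123.3] yhead 27.01 zax [ 0.002 -0.    -1.   ] F [0.9 2.5 5.2] T [ 0.526 -0.104  0.553] w 9.5 f 55.2 q6 -0.66 tau6 0.871
```

Call:
apply_moves(
  targets="0 0 0 0 0 -0.35;0 0 0 0 0 0;0 0 0 0 0 0",
)

```text
time: 59.32
tcp_pos: [612.3, -84.2, 123.2]
tcp_rot: [1.689, 2.647, 0.001]
wrist_force: [1.6, 3.0, 5.9]
grip_width: 9.5
finger_force: 55.3
```

```bash
python3 st.py
```

```text
59.32 [612.3 -84.2 123.2] yhead 24.91 zax [ 0.002 -0.    -1.   ] F [1.6 3.  5.9] T [ 0.546 -0.151  0.636] w 9.5 f 55.3 q6 -0.62 tau6 0.912
```

Call:
apply_moves(
  targets="0 0 0 0 0 0;0 0 0 0 0 0;0 0 1 0 0 0;0 0 1 0 0 0;0 0 1 0 0 0",
  claw=0.5,
)

```text
time: 59.73
tcp_pos: [611.1, -84.5, 182.7]
tcp_rot: [-1.691, -2.647, 0.001]
wrist_force: [0.7, -0.1, 1.1]
grip_width: 43.0
finger_force: 0.0
```

Call:
apply_moves(
  targets="-0.9 0.9 1 0 0 0;-0.9 0.9 0.6 0 0 0;0 0 0 0 0 0;0 0 0 0 0 0",
)

```text
time: 60.07
tcp_pos: [575.3, -47.9, 215.2]
tcp_rot: [1.689, 2.647, 0.001]
wrist_force: [0.0, -1.1, -0.8]
grip_width: 42.8
finger_force: 0.0
```

```bash
python3 - <<'E'
from look import *
f=imaging.grab_frame("wrist"); comps(f,137,165)
P=cloud(f);r=np.hypot(P[...,0]-558.4,P[...,1]+32.3)
for lo,hi,m in ((15,62,(f["pixels"].min(2)>90)&(P[...,2]>105)),(83,90,(f["pixels"].max(2)<90)&(P[...,2]>100)&(P[...,2]<115))):
    q=P[m&(f["range_z"]>0)&(P[...,2]<122)&(r>lo)&(r<hi)]-[558.4,-32.3,0];c,*_=np.linalg.lstsq(np.c_[q[:,:2],np.ones(len(q))],q[:,2],rcond=None);print(np.degrees(c[:2]).round(2),c[2].round(2),len(q))
s=manip.read_state();print(s["time"],s["wrist_force"].round(1))
E
```

```text
1211 mean [505.3  20.6 147.7] rect [505.   20.2  15.5  39.2] heading -45.8 ztop 149.5
1170 mean [609.1  21.8 147.6] rect [610.4  21.5  15.9  39.5] heading -71.8 ztop 150.0
1668 mean [557.9 -31.1 144.1] rect [558.8 -31.9  73.7  12.4] heading 0.4 ztop 145.8
909 mean [506.9 -82.9 147.2] rect [506.4 -85.2  39.8  14.9] heading 80.4 ztop 149.4
795 mean [610.2 -81.4 147.6] rect [611.7 -83.6  15.3  40.2] heading -61.5 ztop 149.8
[ 0.09 -0.1 ] 113.57 15155
[ 0.11 -0.06] 109.48 3857
60.1167 [ 0.5 -0.6  0.7]
```

```bash
python3 -c "
from plant import manip
print(manip.job_done())"
```

```text
the job is handed in; nothing more can be done
None
```

The barrel is closed and handed in at about 60 s: the lid is turned onto the studs and lies level and flat on the flange by camera, and all four knobs feel firm. Knob 0 is the tightest, at about 0.3 N m over free against the 0.45 limit, and the grip slipped once each on knobs 1 and 3 before I regripped and finished them.

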